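# Change the choke on the test plate

### The job

Change the choke on the test plate: take the small choke off the stud and lay it flat, copper side up, in the empty shallow parts tray, and put in its place the large choke, which sits at the back of the component tray, hemmed in by the capacitor and the spray can. Stand those two upright on the rubber mat before you touch the large choke, then lower it over the stud until it rests flat on the plate, and in the end stand the capacitor and the can upright again, each where it stood before. Set the chokes down rather than dropping them, and leave the heatsink in the component tray where it lies.

Things in the scene. Friction and masses are not known exactly. Their poses are not given: they have to be found in the camera images.
- large_choke: Larger of two toroidal chokes: flat black ring 60 mm across, 34 mm high, 18 mm hole, copper turns showing on top; rigid, about 0.4 kg. Origin: centre of its underside, z up. Starts flat at the back (+x) of the component tray, about 10 mm from the back wall and from the capacitor and can on either side of it: fingers do not fit beside it until these are cleared.
- small_choke: Smaller choke of the same make: a black ring 48 mm across and 30 mm high with a 16 mm hole, copper turns on top; about 0.22 kg. Origin: centre of its underside, z up. At the start it lies on the test plate with the stud through its hole.
- capacitor: Large can capacitor: an upright near-black cylinder 51 mm across and 105 mm high with a grey band near its foot and two metal screw terminals on its top (113 mm high over these); about 0.26 kg. Origin: centre of its underside, z up. Stands in the component tray beside the large choke, left or right of it.
- spray_can: Spray can of contact cleaner: an upright light cylinder with a blue band, 52 mm across to a height of 118 mm, then a narrower white cap (35 mm across) up to 155 mm; about 0.3 kg. Origin: centre of its underside, z up. Stands in the component tray on the other side of the large choke.
- heatsink: Small black finned heatsink 24 x 34 mm and 18 mm high, lying at the front (tray -x) of the component tray; not to be moved. Origin: centre of its underside.
- component_tray: Fixed grey steel tray, 165 (its x) by 200 mm (its y), floor 4 mm thick; walls 4 mm thick: back (+x, away from the robot) 45 mm high, sides 30 mm, front 15 mm. Origin: centre of its underside on the table. Capacitor and can stand in it at x about 0, y about +56 and -56 mm (either way round), the large choke at about x +38, y 0 mm.
- test_plate: Fixed aluminium plate, 110 mm wide (y), from 55 mm before to 85 mm behind (+x) the stud; a choke rests on its round brown pad (68 mm across), 10 mm above the table. An 8 mm upright steel stud with a conical tip rises from the pad to 54 mm above the table. Two binding posts 29 mm high at x +66, y +-25 mm. Origin: on the table under the stud's axis, z up.
- parts_tray: Fixed, empty, dark square plastic tray, 130 x 130 mm outside, walls 4 mm thick and 14 mm high, floor 4 mm thick. Origin: centre of its underside on the table.
- rubber_mat: Fixed dark blue-green rubber mat, 150 mm (its x) by 180 mm (its y), 3 mm thick, empty at the start: the side area for what is cleared away. Origin: centre of its underside on the table.
Not all that is in view belongs to the job. What is shaped like the large_choke but blue or yellow is not meant.

How it is judged:
On the way, in this order (a step that is already met when the one before it is completed fails the run):
1. the capacitor and the spray can stand upright on the rubber mat, while the large choke is still where it was (x of capacitor in the frame of rubber_mat between -0.075 and 0.075 m and y of capacitor in the frame of rubber_mat between -0.09 and 0.09 m and z of each of capacitor, spray_can in the frame of rubber_mat below 0.01 m and angle between each of capacitor, spray_can's own z axis and vertical below 0.12 rad and linear speed of each of capacitor, spray_can below 0.03 m/s and angular speed of each of capacitor, spray_can below 0.3 rad/s and x of spray_can in the frame of rubber_mat between -0.075 and 0.075 m and y of spray_can in the frame of rubber_mat between -0.09 and 0.09 m and distance of large_choke from where it was at the start of the episode below 0.02 m), for 0.2 s.
2. the large choke rests flat on the test plate with the stud through it (horizontal distance between large_choke and test_plate below 0.008 m and z of large_choke in the frame of test_plate below 0.014 m and angle between large_choke's own z axis and vertical below 0.1 rad and linear speed of large_choke below 0.03 m/s and angular speed of large_choke below 0.3 rad/s), for 0.2 s.
At the end, for the whole second after the job is handed in: Large choke flat on the test plate, stud through it (within 8 mm); small choke flat, top up, on the floor of the parts tray; capacitor and can upright, each within 15 mm of where it stood; heatsink within 20 mm of its place; all released and at rest (all of step 2 and x of small_choke in the frame of parts_tray between -0.05 and 0.05 m and y of small_choke in the frame of parts_tray between -0.05 and 0.05 m and z of small_choke in the frame of parts_tray below 0.01 m and angle between each of small_choke, capacitor, spray_can's own z axis and vertical below 0.1 rad and linear speed of each of small_choke, capacitor, spray_can below 0.03 m/s and angular speed of each of small_choke, capacitor, spray_can below 0.3 rad/s and distance of each of capacitor, spray_can from where it was at the start of the episode below 0.015 m and distance of heatsink from where it was at the start of the episode below 0.02 m); the robot touches nothing.
It fails at once if a choke dropped: out of the fingers and falling at over 0.6 m/s (a drop of about 2 cm) ((linear speed of large_choke above 0.6 m/s and contact force between large_choke and the fingers below 0.2 N) or (linear speed of small_choke above 0.6 m/s and contact force between small_choke and the fingers below 0.2 N)).
It fails at once if the capacitor or the spray can knocked over (angle between any of capacitor, spray_can's own z axis and vertical above 0.8 rad).
It fails at once if the heatsink moved by more than 30 mm (distance of heatsink from where it was at the start of the episode above 0.03 m).
It also fails if it takes over 136 s, if anything falls off the work surface, if the arm or the gripper's body presses on something with over 40 N, if the wrist force passes 120 N, or if a joint passes its speed limit or range.

### The arm

A 6-joint arm with a two-finger parallel gripper is mounted at the origin on the work surface. World frame = base frame: x ahead of the robot, y to its left, z up, the work surface at z = 0. Lengths are in m, angles in rad, forces in N, time in s.
With the tool pointing down it reaches from about 0.325 to 0.85 m from the base axis. Payload 15.5 kg.
Tool frame: the origin (TCP) lies on the front face of the gripper's body, between the roots of the fingers; the fingertips stand 78 mm ahead of it and the grasp point (between the pads) lies 60 mm ahead of it; z points along the fingers, y is the line along which they close (so a half turn about z gives the same grasp; the last joint's range is limited). The gripper opens to 91 mm and grips with 3 to 60 N. Pads are 32 mm wide; open, the fingers measure 118 mm over their backs; the gripper's body (76 mm by 178 mm) begins 60 mm behind the grasp point.
Start: joints at [-1.228, 0.494, 1.345, -0, 1.302, -0.096], TCP at [0.265, -0.566, 0.292] pointing down, gripper open.
Joint ranges: [-2.91, 2.91], [-0.82, 2.16], [0.22, 2.67], [-1.22, 4.37], [0.12, 2.79], [-3.08, 3.08]. Speed limits (rad/s): [1.89, 1.89, 2.57, 3.01, 3.01, 3.01].

### API

Orientations are given as a rotation vector (axis times angle).
In Python, from cell import get_obs, read_camera, sign_off, search_frame, mark_of gives the robot as it stands.
- The arm moves only by the tool step_arm, never from a script. Its arguments are lists of equal length, an entry for each row: "slide": the shift along the tool's x, y, z each as a share of 0.1 m, from -1 to 1, a list of three; "delta_rot": the turn, a rotation vector about the tool's x, y, z each as a share of pi rad, from -1 to 1, a list of three; "claw": the opening, from -1 (shut) to 1 (fully open). In form: {"slide": [[dx, dy, dz], ...], "delta_rot": [[ax, ay, az], ...], "claw": [claw, ...]}. A call has 1 to 12 rows; each row is the pose to reach, as a shift and turn from the pose commanded when the call began, along the tool's axes at that moment, turning the shorter way round; what a row does not reach only later rows make up. A row lasts 1/10 s, in which the tool goes at most 50 mm and 8.59 degrees, less where a joint would pass 70% of its speed; a pose out of reach is approached as far as the arm can. A call with a number of a shift or a turn outside -1 to 1 is refused whole. A call with a gripper value outside its range is refused whole. The fingers move at their own pace and stop on an object; the grip force is fixed at half the most. Time passes only in rows, so rows that repeat a pose let the fingers close. It gives the time, the measured TCP pose, the force, the opening and the grip force at its end, in the units of the state.
- get_obs(): the state, without advancing time (a new reading comes with each control period).
- read_camera(name): name is "side" or "top" or "wrist"; returns a dict with "pixels" (400x640x3 uint8, red, green, blue), "vfov" (degrees; the focal length in pixels is half the picture's height over the tangent of half this angle, whatever the lens; pixels are square), "cx", "cy" (the principal point, pixels), "world_from_camera" (4x4, takes a point from camera to world coordinates); the wrist camera has in their place "hand_eye" (4x4, takes a point from camera to tool coordinates, whose origin is the TCP and whose axes are the flange's). Camera axes: x right, y down, z forward; pixel columns grow to the right and rows downward; lengths in m; the calibration is good to about 2 mm. A picture is of the moment at which its call begins: read the wrist's pose just before it. There is no depth.
- sign_off(): hands the job in; it is judged then, once.
Trained networks look in the newest picture that a camera, given by its name, has taken for a name from the list of things; names that differ only in an ending like _2 or _b are one class to them, and where a whole thing is asked for, a point or a joint stands for the part that bears it (a point fixed in the world has none). Each returns a list of dicts, best first, with "p" (0 to 1); they miss things now and then, are a little off and sometimes report something else, mostly with a low value. They report only what shows in the picture. A call takes as long as a camera call. They do not tell look-alikes from the thing itself.
- search_frame(label, camera): "location" ([x, y, z] in m, in world coordinates, good to about 4 mm: the middle of the surface that is visible of it).
- mark_of(label, camera): "location" ([x, y, z] in m, in world coordinates, good to about 4 mm: a listed point, or the origin of a listed thing).
The state is a dict: "t": time; "joint_pos": joint angles; "joint_velocities": joint speeds; "effort": joint torques, N m; "position": TCP position; "ee_rot": TCP orientation; "contact_force": force on the tool from outside, world axes, zero at the start; "moment": the same for the moment, N m; "width": opening from 0.0 (shut) to 1.0 (fully open); "grip_force": force on a finger pad.
Only numpy, scipy, OpenCV 4.12 (cv2) and the standard library are available. Lean on these libraries where they do the work, as an engineer would, in place of code of your own. Each camera call takes 0.05 s, during which the arm holds its last target. There are 200 camera calls.

## Working session

There is one attempt and no reset: what is moved stays moved. The work goes in short steps, Python scripts to look and compute and a tool call to move; the robot and the scene stay as the last step left them, time stands still between calls to the robot, and variables do not carry over. Pictures are saved under pics/ and viewed, at most 14 in all, crops included, and the job is handed in when it is done.

Besides the shell and the picture viewer there is one more tool, called as name(argument=value, ...) on one line, values as JSON. step_arm: Moves the arm, as the interface text tells. Its arguments: {"type":"object","properties":{"slide":{"type":"array"},"delta_rot":{"type":"array"},"claw":{"type":"array"}},"required":["slide","delta_rot","claw"]}

```bash
mkdir -p pics; ls
cat > h.py <<'E'
import numpy as np, cv2
from cell import *
from scipy.spatial.transform import Rotation as R
def cam(name, save=None):
    o=get_obs(); c=read_camera(name)
    if save: cv2.imwrite('pics/'+save+'.png', c['pixels'][:,:,::-1])
    if 'world_from_camera' in c: T=np.array(c['world_from_camera'])
    else:
        W=np.eye(4); W[:3,:3]=R.from_rotvec(o['ee_rot']).as_matrix(); W[:3,3]=o['position']; T=W@np.array(c['hand_eye'])
    c['T']=T; c['f']=200/np.tan(np.radians(c['vfov'])/2); return c
def at_z(c,u,v,z):
    d=c['T'][:3,:3]@np.array([(u-c['cx'])/c['f'],(v-c['cy'])/c['f'],1]); o=c['T'][:3,3]
    return o+d*(z-o[2])/d[2]
def proj(c,p):
    q=np.linalg.inv(c['T'])@np.append(p,1); return np.round([c['f']*q[0]/q[2]+c['cx'],c['f']*q[1]/q[2]+c['cy']],1)
E
python3 - <<'E'
from h import *
np.set_printoptions(precision=4,suppress=True)
o=get_obs();print(o['position'],o['ee_rot'],o['width'])
for n in ['top','side']:
    c=cam(n,n+'0'); print(n,c['vfov'],c['T'])
    for l in ['large_choke','small_choke','capacitor','spray_can','heatsink','component_tray','test_plate','parts_tray','rubber_mat']:
        print(l,[(np.round(d['location'],3),round(d['p'],2),proj(c,d['location'])) for d in mark_of(l,n)[:3]])
E
```

```text
pics
[ 0.2649 -0.5658  0.2916] [-3.0654 -0.6819  0.0003] 1.0002116639219483
top 54.6503139839929 [[-0.0204 -0.9899  0.1405  0.4088]
 [-0.9998  0.0213  0.0052  0.002 ]
 [-0.0081 -0.1403 -0.9901  1.1595]
 [ 0.      0.      0.      1.    ]]
large_choke [(array([ 0.776,  0.004, -0.003]), 0.81, array([324.6, 135.8])), (array([ 0.666, -0.389, -0.002]), 0.64, array([453.7, 167.6])), (array([ 0.324, -0.33 ,  0.004]), 0.62, array([442.1, 282.2]))]
small_choke [(array([ 0.474, -0.381,  0.01 ]), 0.65, array([456.5, 230. ]))]
capacitor [(array([ 0.586, -0.049,  0.006]), 0.72, array([343.2, 195.4]))]
spray_can [(array([ 0.568, -0.161,  0.004]), 0.68, array([380.8, 200.5]))]
heatsink [(array([ 0.52 , -0.08 ,  0.002]), 0.56, array([354.2, 217. ]))]
component_tray [(array([ 0.574, -0.103,  0.001]), 0.59, array([361.1, 199.1]))]
test_plate [(array([ 0.475, -0.381, -0.002]), 0.81, array([455.2, 230.1])), (array([ 0.472, -0.38 ,  0.009]), 0.66, array([456.1, 230.7])), (array([ 0.611, -0.106,  0.005]), 0.54, array([362. , 186.9]))]
parts_tray [(array([ 0.574,  0.111, -0.002]), 0.65, array([290.4, 200.7]
[... 344 characters left out ...]
  0.001]), 0.8, array([230.9, 330.2])), (array([0.783, 0.001, 0.002]), 0.79, array([409.8, 203.1]))]
small_choke [(array([0.443, 0.328, 0.   ]), 0.46, array([258. , 155.7]))]
capacitor [(array([ 0.581, -0.048,  0.007]), 0.59, array([336.1, 220.9]))]
spray_can [(array([ 0.572, -0.162,  0.006]), 0.97, array([345.1, 252.3]))]
heatsink [(array([ 0.521, -0.084,  0.002]), 0.66, array([314. , 234.5]))]
component_tray [(array([ 0.574, -0.107,  0.002]), 0.77, array([339.6, 238.5]))]
test_plate [(array([ 0.477, -0.383,  0.006]), 0.89, array([325.6, 339.6]))]
parts_tray [(array([0.576, 0.116, 0.001]), 0.86, array([318.2, 187.9]))]
rubber_mat [(array([0.442, 0.326, 0.002]), 0.72, array([257.6, 155.4]))]
```

Run:
```python
import cv2
a=cv2.imread('pics/top0.png')[80:300,170:490];cv2.imwrite('pics/t0.png',cv2.resize(a,None,fx=2.5,fy=2.5,interpolation=2))
```

```text
(no output)
```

View pics/t0.png

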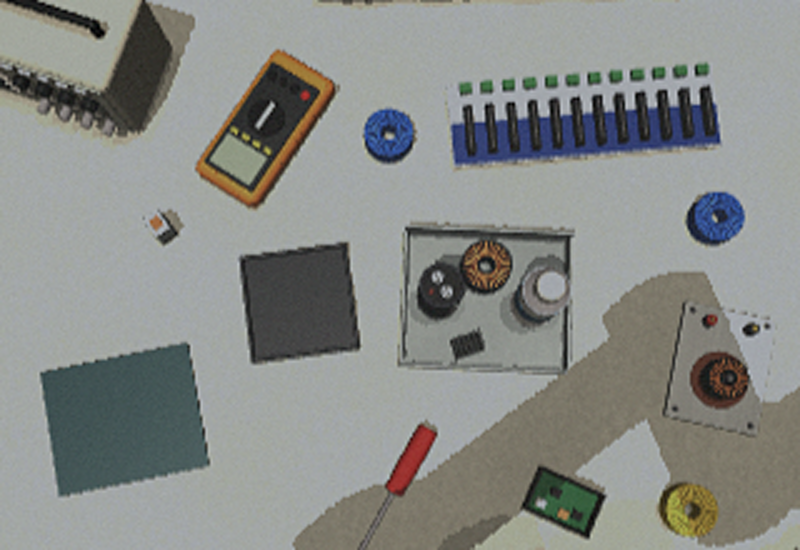

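View pics/side0.png

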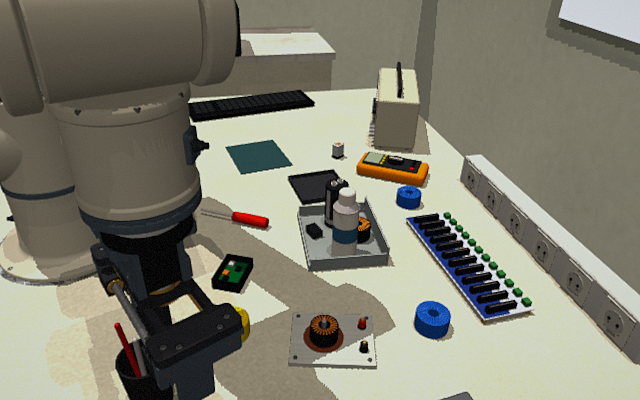

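The top view shows the tray at crop (487,300), with capacitor left, can right and copper choke between them. The small choke is on the plate at (728,378), the parts tray at (300,302) and the mat at (125,420). The blue and yellow rings are decoys, and both views agree with the networks. I'll move over the small choke first.

step_arm(slide=[[1,0,0],[1,0,0],[1,0,0],[1,0,0],[1,0,0]], delta_rot=[[0,0,0.1393],[0,0,0.1393],[0,0,0.1393],[0,0,0.1393],[0,0,0.1393]], claw=[1,1,1,1,1])

```text
t: 1.5
position: [0.3551, -0.5239, 0.2922]
ee_rot: [3.141, 0.007, -0.001]
contact_force: [0.2, 0.4, 1.1]
width: 1.001
grip_force: 0.0
```

step_arm(slide=[[0.3,-0.71,0],[0.3,-0.71,0],[0.3,-0.71,0],[0.3,-0.71,0],[0.3,-0.71,0]], delta_rot=[[0,0,0],[0,0,0],[0,0,0],[0,0,0],[0,0,0]], claw=[1,1,1,1,1])

```text
t: 2.0
position: [0.3847, -0.4538, 0.2923]
ee_rot: [3.141, 0.001, 0.0]
contact_force: [0.2, -0.0, -0.7]
width: 1.0
grip_force: 0.0
```

Run:
```python
from h import *
np.set_printoptions(precision=4,suppress=True)
o=get_obs();print(o['t'],o['position'],o['ee_rot'])
c=cam('wrist','w1');print(c['T'])
for l in ['small_choke','test_plate']:
    print(l,[(np.round(d['location'],4),round(d['p'],2),proj(c,d['location'])) for d in mark_of(l,'wrist')[:3]])
for l in ['large_choke','capacitor','spray_can','component_tray','small_choke']:
  for n in ['top','side']:
    if l=='large_choke': cam(n,n+'1')
    print(l,[(np.round(d['location'],4),round(d['p'],2)) for d in mark_of(l,n)[:3]])
```

```text
2.0 [ 0.3847 -0.4538  0.2923] [3.1411 0.0011 0.    ]
[[ 0.0012 -0.9715 -0.237   0.4511]
 [-1.     -0.0007 -0.0023 -0.4537]
 [ 0.0021  0.237  -0.9715  0.3853]
 [ 0.      0.      0.      1.    ]]
small_choke [(array([ 0.4734, -0.3835,  0.0108]), 0.95, array([248.6,  89.7]))]
test_plate [(array([ 0.4712, -0.3808,  0.0008]), 0.69, array([248. ,  92.5]))]
large_choke [(array([ 0.7781,  0.0072, -0.0002]), 0.66), (array([ 0.611 , -0.1095,  0.0061]), 0.61), (array([ 0.6652, -0.3895, -0.0021]), 0.61)]
large_choke [(array([0.7838, 0.0003, 0.0017]), 0.93), (array([ 0.6132, -0.1086,  0.0034]), 0.78), (array([ 0.3248, -0.3261,  0.0043]), 0.75)]
capacitor [(array([ 0.5849, -0.0474,  0.004 ]), 0.77), (array([ 0.5174, -0.0823,  0.0054]), 0.62)]
capacitor [(array([ 0.5809, -0.045 ,  0.0051]), 0.96)]
spray_can [(array([ 0.569 , -0.163 ,  0.0088]), 0.79)]
spray_can []
component_tray [(array([ 0.5754, -0.106 ,  0.0001]), 0.71)]
component_tray [(array([ 0.5728, -0.1072, -0.0001]), 0.97)]
small_choke [(array([ 0.475 , -0.3826,  0.0068]), 0.5), (array([ 0.612 , -0.1086,  0.0041]), 0.31), (array([ 0.5736, -0.1046, -0.0024]), 0.26)]
small_choke [(array([ 0.4759, -0.3817,  0.0106]), 0.6)]
```

View pics/w1.png

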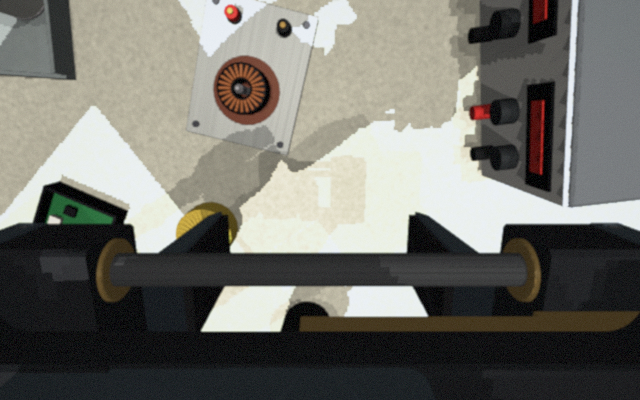

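The wrist view shows the small choke's ring at (242,89), with the stud tip in its middle and the binding posts above. I'll step nearer for a second view before grasping.

step_arm(slide=[[0.4,-0.7,0.5],[0.4,-0.7,0.5],[0.4,-0.7,0.5],[0.4,-0.7,0.5]], delta_rot=[[0,0,0],[0,0,0],[0,0,0],[0,0,0]], claw=[1,1,1,1])

```text
t: 3.15
position: [0.4259, -0.382, 0.2419]
ee_rot: [-3.141, -0.003, 0.001]
contact_force: [0.2, -0.4, 0.4]
width: 1.0
grip_force: 0.0
```

Run:
```python
from h import *
np.set_printoptions(precision=4,suppress=True)
o=get_obs();print(o['t'],o['position'],o['ee_rot'])
c=cam('wrist','w2');print(c['f'],c['T'][:3,3])
for l in ['small_choke','test_plate']:
    print(l,[(np.round(d['location'],4),round(d['p'],2),proj(c,d['location']),proj(c,np.array(d['location'])*[1,1,0]+[0,0,.04]),) for d in mark_of(l,'wrist')[:3]])
w1=np.array([[.0012,-.9715,-.237,.4511],[-1,-.0007,-.0023,-.4537],[.0021,.237,-.9715,.3853],[0,0,0,1]])
d=dict(c);d['T']=w1
print('w1 ring@.04',at_z(d,242,89,.04),'stud@.054',at_z(d,242,88,.054))
```

```text
3.15 [ 0.4259 -0.382   0.2419] [-3.1411 -0.003   0.001 ]
350.7636112954226 [ 0.4923 -0.3818  0.3349]
small_choke [(array([ 0.4768, -0.3852,  0.0117]), 0.92, array([321.3, 129.6]), array([321.7, 131.3]))]
test_plate [(array([ 0.4717, -0.3806, -0.0004]), 0.82, array([316.3, 134.5]), array([316.1, 137.5])), (array([ 0.5682, -0.1611,  0.0048]), 0.26, array([61.7, 20.7]), array([29.,  9.]))]
w1 ring@.04 [ 0.4722 -0.3828  0.04  ] stud@.054 [ 0.4722 -0.3857  0.054 ]
```

View pics/w2.png

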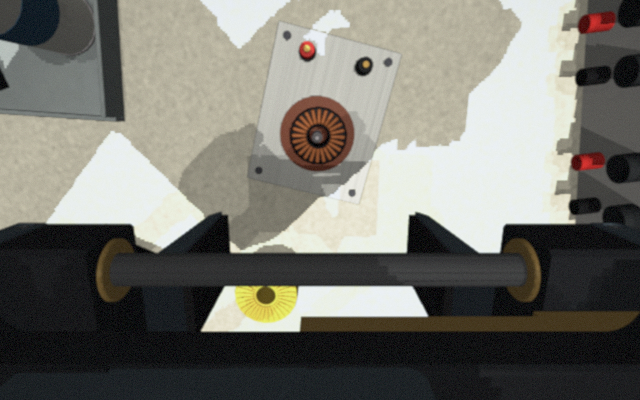

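The ring now shows at (318,136), with the stud through its middle. Both views give (0.473, -0.382), and the plate's yaw is about -15°. Descending to grasp.

step_arm(slide=[[0.47,0,0.3],[0.47,0,0.7],[0.47,0,0.75],[0.47,0,0.75]], delta_rot=[[0,0,0],[0,0,0],[0,0,0],[0,0,0]], claw=[1,1,1,1])

```text
t: 3.7
position: [0.4718, -0.383, 0.167]
ee_rot: [-3.14, 0.001, 0.002]
contact_force: [-0.2, -0.8, 0.1]
width: 1.0
grip_force: 0.0
```

step_arm(slide=[[0,0,0.3],[0,0,0.6],[0,0,0.74],[0,0,0.74],[0,0,0.74]], delta_rot=[[0,0,0],[0,0,0],[0,0,0],[0,0,0],[0,0,0]], claw=[1,1,1,1,1])

```text
t: 4.2
position: [0.4728, -0.3834, 0.0948]
ee_rot: [3.14, -0.0, 0.002]
contact_force: [-0.1, 0.0, -0.5]
width: 1.0
grip_force: 0.0
```

step_arm(slide=[[0,0,0],[0,0,0],[0,0,0],[0,0,0],[0,0,0],[0,0,0],[0,0,0],[0,0,0]], delta_rot=[[0,0,0],[0,0,0],[0,0,0],[0,0,0],[0,0,0],[0,0,0],[0,0,0],[0,0,0]], claw=[-1,-1,-1,-1,-1,-1,-1,-1])

```text
t: 5.0
position: [0.4725, -0.3826, 0.0933]
ee_rot: [-3.141, -0.0, 0.0]
contact_force: [0.1, 0.6, 3.2]
width: 0.523
grip_force: 30.0
```

step_arm(slide=[[0,0,-0.2],[0,0,-0.5],[0,0,-1],[0,0,-1]], delta_rot=[[0,0,0],[0,0,0],[0,0,0],[0,0,0]], claw=[-1,-1,-1,-1])

```text
t: 5.4
position: [0.4743, -0.3844, 0.1987]
ee_rot: [3.136, 0.0, 0.01]
contact_force: [0.7, -0.4, -3.0]
width: 0.523
grip_force: 30.0
```

step_arm(slide=[[0,0,-0.5],[0,0,-1],[0,0,-1]], delta_rot=[[0,0,0],[0,0,0],[0,0,0]], claw=[-1,-1,-1])

```text
t: 5.7
position: [0.4742, -0.3843, 0.2992]
ee_rot: [3.135, 0.0, 0.011]
contact_force: [1.7, -0.3, -3.1]
width: 0.527
grip_force: 30.0
```

step_arm(slide=[[0.2,-0.5,0],[0.2,-0.99,0],[0.2,-0.99,0],[0.2,-0.99,0]], delta_rot=[[0,0,0],[0,0,0],[0,0,0],[0,0,0]], claw=[-1,-1,-1,-1])

```text
t: 6.1
position: [0.4925, -0.2824, 0.2925]
ee_rot: [-3.141, -0.003, 0.001]
contact_force: [0.4, -0.6, -1.5]
width: 0.529
grip_force: 30.0
```

step_arm(slide=[[0.2,-0.5,0],[0.2,-0.99,0],[0.2,-0.99,0],[0.2,-0.99,0]], delta_rot=[[0,0,0],[0,0,0],[0,0,0],[0,0,0]], claw=[-1,-1,-1,-1])

```text
t: 6.5
position: [0.5127, -0.1846, 0.2928]
ee_rot: [3.141, 0.002, -0.0]
contact_force: [-0.3, -0.9, -2.7]
width: 0.523
grip_force: 30.0
```

step_arm(slide=[[0.2,-0.5,0],[0.2,-0.99,0],[0.2,-0.99,0],[0.2,-0.99,0]], delta_rot=[[0,0,0],[0,0,0],[0,0,0],[0,0,0]], claw=[-1,-1,-1,-1])

```text
t: 6.9
position: [0.5328, -0.0861, 0.293]
ee_rot: [3.141, 0.001, 0.0]
contact_force: [0.4, -0.5, -2.0]
width: 0.523
grip_force: 30.0
```

step_arm(slide=[[0.2,-0.5,0],[0.2,-0.99,0],[0.2,-0.99,0],[0.2,-0.99,0]], delta_rot=[[0,0,0],[0,0,0],[0,0,0],[0,0,0]], claw=[-1,-1,-1,-1])

```text
t: 7.3
position: [0.5529, 0.0125, 0.293]
ee_rot: [3.141, 0.001, 0.0]
contact_force: [0.4, -0.4, -2.6]
width: 0.522
grip_force: 30.0
```

step_arm(slide=[[0.2,-0.5,0],[0.2,-0.99,0],[0.2,-0.99,0],[0.2,-0.99,0],[0.2,-0.99,0]], delta_rot=[[0,0,0],[0,0,0],[0,0,0],[0,0,0],[0,0,0]], claw=[-1,-1,-1,-1,-1])

```text
t: 7.8
position: [0.5728, 0.1103, 0.2931]
ee_rot: [3.141, -0.003, -0.0]
contact_force: [-0.5, -0.1, -2.1]
width: 0.525
grip_force: 30.0
```

Run:
```python
from h import *
np.set_printoptions(precision=4,suppress=True)
o=get_obs();print(o['t'],o['position'],o['ee_rot'],o['width'],o['joint_pos'])
for n in ['top','side']:
    c=cam(n,n+'2')
    for l in ['parts_tray','small_choke','rubber_mat']:
        print(n,l,[(np.round(d['location'],4),round(d['p'],2)) for d in mark_of(l,n)[:3]])
# mat yaw from top image
c=cam('top'); hsv=cv2.cvtColor(c['pixels'],cv2.COLOR_RGB2HSV)
m=cv2.inRange(hsv,(75,60,30),(100,255,160)); 
k=max(cv2.findContours(m,0,2)[0],key=cv2.contourArea); b=cv2.boxPoints(cv2.minAreaRect(k))
print('mat',[at_z(c,*p,.003)[:2] for p in b])
```

```text
7.8 [0.5728 0.1103 0.2931] [ 3.141  -0.0026 -0.0002] 0.5252834154552807 [ 0.0881  0.434   1.4501 -0.0006  1.2577  1.6607]
top parts_tray [(array([ 0.5782,  0.1113, -0.0005]), 0.78)]
top small_choke [(array([0.5711, 0.1089, 0.2071]), 0.58)]
top rubber_mat [(array([ 0.4415,  0.3286, -0.0025]), 0.63)]
side parts_tray [(array([0.5784, 0.1166, 0.0001]), 0.59)]
side small_choke [(array([ 0.474 , -0.3829,  0.0066]), 0.71), (array([0.5749, 0.1109, 0.212 ]), 0.43)]
side rubber_mat [(array([ 0.4387,  0.3276, -0.0006]), 0.78)]
mat [array([0.9174, 0.6522]), array([0.9402, 0.6462]), array([0.8868, 0.5007]), array([0.8643, 0.5071])]
```

step_arm(slide=[[0,0,0.4],[0,0,0.9],[0,0,1],[0,0,1]], delta_rot=[[0,0,0],[0,0,0],[0,0,0],[0,0,0]], claw=[-1,-1,-1,-1])

```text
t: 8.65
position: [0.5718, 0.1123, 0.1924]
ee_rot: [3.141, 0.0, -0.005]
contact_force: [0.2, 0.4, -1.1]
width: 0.526
grip_force: 30.0
```

step_arm(slide=[[0,0,0.4],[0,0,0.7],[0,0,0.85],[0,0,0.94],[0,0,0.98],[0,0,1],[0,0,1]], delta_rot=[[0,0,0],[0,0,0],[0,0,0],[0,0,0],[0,0,0],[0,0,0],[0,0,0]], claw=[-1,-1,-1,-1,-1,-1,-1])

```text
t: 9.35
position: [0.573, 0.1124, 0.0942]
ee_rot: [-3.141, -0.0, -0.002]
contact_force: [0.1, 0.4, -1.5]
width: 0.52
grip_force: 30.0
```

step_arm(slide=[[0,0,0.02],[0,0,0.04],[0,0,0.05],[0,0,0.05]], delta_rot=[[0,0,0],[0,0,0],[0,0,0],[0,0,0]], claw=[-1,-1,-1,-1])

```text
t: 9.75
position: [0.5723, 0.1124, 0.0881]
ee_rot: [3.142, 0.0, -0.0]
contact_force: [-0.7, -0.5, -2.0]
width: 0.523
grip_force: 30.0
```

step_arm(slide=[[0,0,0.01],[0,0,0.015],[0,0,0.015]], delta_rot=[[0,0,0],[0,0,0],[0,0,0]], claw=[-1,-1,-1])

```text
t: 10.05
position: [0.5725, 0.1124, 0.0872]
ee_rot: [-3.142, -0.0, -0.001]
contact_force: [-1.5, -0.8, 8.6]
width: 0.526
grip_force: 30.0
```

step_arm(slide=[[0,0,0],[0,0,0],[0,0,0],[0,0,0],[0,0,0],[0,0,-0.3],[0,0,-1],[0,0,-1],[0,0,-1]], delta_rot=[[0,0,0],[0,0,0],[0,0,0],[0,0,0],[0,0,0],[0,0,0],[0,0,0],[0,0,0],[0,0,0]], claw=[0.5,0.5,0.5,0.5,0.5,0.5,0.5,0.5,0.5])

```text
t: 10.95
position: [0.5738, 0.1126, 0.1899]
ee_rot: [-3.141, -0.0, -0.009]
contact_force: [-0.7, 0.2, -0.8]
width: 0.748
grip_force: 0.0
```

step_arm(slide=[[0,0,-0.5],[0,0,-1],[0,0,-1],[0,0,-1],[0,0,-1],[0,0,-1],[0,0,-1],[0,0,-1],[0,0,-1],[0,0,-1],[0,0,-1],[0,0,-1]], delta_rot=[[0,0,-0.05],[0,0,-0.1],[0,0,-0.2],[0,0,-0.5],[0,0,-0.5],[0,0,-0.5],[0,0,-0.5],[0,0,-0.5],[0,0,-0.5],[0,0,-0.5],[0,0,-0.5],[0,0,-0.5]], claw=[1,1,1,1,1,1,1,1,1,1,1,1])

```text
t: 12.15
position: [0.5722, 0.1123, 0.2857]
ee_rot: [-2.219, -2.222, 0.002]
contact_force: [-0.4, 0.3, 0.1]
width: 1.0
grip_force: 0.0
```

Run:
```python
from h import *
np.set_printoptions(precision=4,suppress=True)
o=get_obs();print(o['t'],o['position'],o['ee_rot'],o['width'],o['joint_pos'])
c=cam('wrist','w3');c2=cam('top','t3');c3=cam('side')
for n in ['wrist','top','side']:
    for l in ['parts_tray','small_choke','capacitor','large_choke','spray_can']:
        print(n,l,[(np.round(d['location'],4),round(d['p'],2)) for d in mark_of(l,n)[:3]])
```

```text
12.15 [0.5722 0.1123 0.2857] [-2.2192 -2.2224  0.0018] 0.9999305057719333 [ 0.0915  0.4415  1.4594 -0.      1.2422  0.0901]
wrist parts_tray [(array([ 0.574 ,  0.1186, -0.0038]), 0.75)]
wrist small_choke [(array([0.5788, 0.1123, 0.0056]), 0.58)]
wrist capacitor [(array([ 0.5778, -0.0513,  0.0024]), 0.8)]
wrist large_choke []
wrist spray_can []
top parts_tray []
top small_choke []
top capacitor [(array([ 0.5855, -0.0476,  0.0065]), 0.62)]
top large_choke [(array([ 0.6134, -0.1065,  0.0043]), 0.83), (array([ 0.3221, -0.3312,  0.0011]), 0.69), (array([ 0.667, -0.391, -0.004]), 0.66)]
top spray_can [(array([ 0.5682, -0.1609,  0.0047]), 0.71)]
side parts_tray [(array([0.5765, 0.1174, 0.0003]), 0.6)]
side small_choke [(array([0.5751, 0.1149, 0.005 ]), 0.85)]
side capacitor [(array([ 0.579 , -0.0472,  0.0073]), 0.58)]
side large_choke [(array([0.7817, 0.0021, 0.0036]), 0.81), (array([ 0.6141, -0.1083,  0.0016]), 0.77), (array([ 0.3223, -0.3303,  0.0028]), 0.7)]
side spray_can [(array([ 0.5699, -0.1626,  0.0049]), 0.94)]
```

View pics/w3.png

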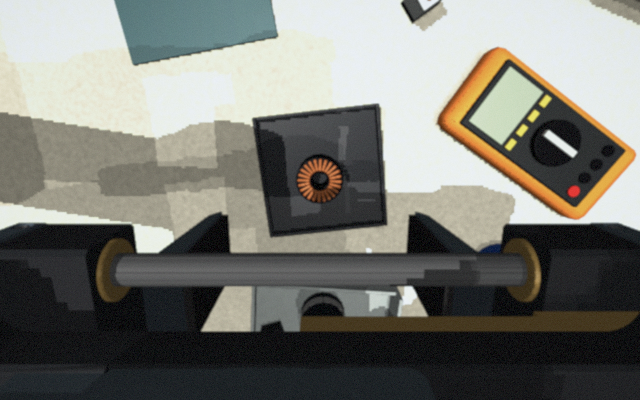

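The small choke lies flat in the parts tray at (320,180), copper side up. Now for the capacitor.

step_arm(slide=[[-0.5,0.1,0],[-1,0.1,0],[-1,0.1,0],[-1,0.1,0]], delta_rot=[[0,0,0],[0,0,0],[0,0,0],[0,0,0]], claw=[1,1,1,1])

```text
t: 13.45
position: [0.5824, 0.0113, 0.2867]
ee_rot: [-2.224, -2.219, -0.0]
contact_force: [-0.4, 1.0, 0.5]
width: 0.998
grip_force: 0.0
```

step_arm(slide=[[-0.5,0,0],[-1,0,0],[-1,0,0],[-1,0,0]], delta_rot=[[0,0,0],[0,0,0],[0,0,0],[0,0,0]], claw=[1,1,1,1])

```text
t: 13.85
position: [0.5825, -0.0876, 0.2866]
ee_rot: [-2.222, -2.22, -0.0]
contact_force: [-0.3, 0.1, 0.1]
width: 1.0
grip_force: 0.0
```

Run:
```python
from h import *
np.set_printoptions(precision=4,suppress=True)
o=get_obs();print(o['t'],o['position'],o['ee_rot'],o['width'],o['joint_pos'])
c=cam('wrist','w4');np.save('w4.npy',c['T']);print(c['T'],c['cx'],c['cy'])
for n in ['wrist']:
    for l in ['capacitor','large_choke','spray_can']:
        print(n,l,[(np.round(d['location'],4),round(d['p'],2),proj(c,d['location']),proj(c,np.array(d['location'])*[1,1,0]+[0,0,.109])) for d in mark_of(l,n)[:3]])
```

```text
13.85 [ 0.5825 -0.0876  0.2866] [-2.2221 -2.2202 -0.0003] 1.0002509760274503 [-0.2507  0.4483  1.4443  0.0004  1.2492 -0.25  ]
[[ 1.     -0.0004  0.0002  0.5825]
 [-0.0004 -0.9711 -0.2385 -0.0211]
 [ 0.0003  0.2385 -0.9711  0.3797]
 [ 0.      0.      0.      1.    ]] 318.02308534776427 197.76625434964174
wrist capacitor [(array([ 0.5769, -0.0525, -0.0025]), 0.89, array([312.7, 141.6]), array([310.7, 153.6]))]
wrist large_choke [(array([ 0.6089, -0.1075,  0.0035]), 0.74, array([341.9, 192.5]), array([350.6, 221.7])), (array([ 0.7784,  0.0053, -0.0001]), 0.58, array([507.4,  85.3]), array([585.7,  74.4]))]
wrist spray_can [(array([ 0.5658, -0.1605,  0.0037]), 0.95, array([303.3, 238. ]), array([298.2, 281.7]))]
```

View pics/w4.png

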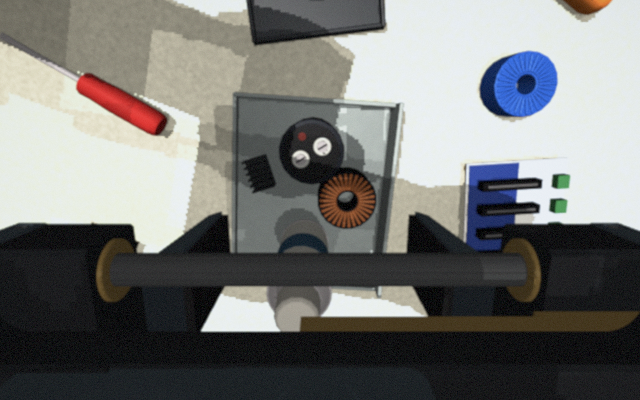

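The capacitor's top shows at (312,150), the copper choke at (347,200) and the heatsink at (258,173). All of them match the estimates. The capacitor is at about (0.578, -0.050); grasping it along x.

step_arm(slide=[[0.38,-0.045,0],[0.38,-0.045,0.2],[0.38,-0.045,0.6],[0.38,-0.045,0.76],[0.38,-0.045,0.76]], delta_rot=[[0,0,0],[0,0,0],[0,0,0],[0,0,0],[0,0,0]], claw=[1,1,1,1,1])

```text
t: 14.55
position: [0.5768, -0.0483, 0.2086]
ee_rot: [-2.217, -2.221, 0.004]
contact_force: [0.4, -0.8, 0.3]
width: 0.998
grip_force: 0.0
```

step_arm(slide=[[0,0,0.3],[0,0,0.6],[0,0,0.76],[0,0,0.76],[0,0,0.76]], delta_rot=[[0,0,0],[0,0,0],[0,0,0],[0,0,0],[0,0,0]], claw=[1,1,1,1,1])

```text
t: 15.05
position: [0.5786, -0.0493, 0.136]
ee_rot: [2.22, 2.222, 0.001]
contact_force: [0.4, -0.4, -0.3]
width: 0.997
grip_force: 0.0
```

step_arm(slide=[[0,0,0],[0,0,0],[0,0,0],[0,0,0],[0,0,0],[0,0,0],[0,0,0],[0,0,0]], delta_rot=[[0,0,0],[0,0,0],[0,0,0],[0,0,0],[0,0,0],[0,0,0],[0,0,0],[0,0,0]], claw=[0.3,0.25,0.2,0.1,0.0,-1,-1,-1])

```text
t: 15.85
position: [0.578, -0.0496, 0.1348]
ee_rot: [2.221, 2.222, -0.0]
contact_force: [-1.5, 0.1, 4.1]
width: 0.553
grip_force: 30.0
```

step_arm(slide=[[0,0,-0.2],[0,0,-0.4],[0,0,-0.8],[0,0,-1],[0,0,-1],[0,0,-1]], delta_rot=[[0,0,0],[0,0,0],[0,0,0],[0,0,0],[0,0,0],[0,0,0]], claw=[-1,-1,-1,-1,-1,-1])

```text
t: 16.45
position: [0.5777, -0.0496, 0.2343]
ee_rot: [-2.221, -2.222, 0.0]
contact_force: [0.0, 1.5, -3.2]
width: 0.558
grip_force: 30.0
```

Run:
```python
from h import *
np.set_printoptions(precision=4,suppress=True)
o=get_obs();print(o['t'],o['position'],o['ee_rot'],o['width'],o['grip_force'],o['contact_force'],o['moment'])
```

```text
16.45 [ 0.5777 -0.0496  0.2343] [-2.2212 -2.2216  0.0001] 0.5583143065841571 29.981550872325897 [ 0.0286  1.4502 -3.236 ] [-0.0167 -0.0851 -0.0125]
```

step_arm(slide=[[0.3,-0.1,0],[0.7,-0.2,0],[0.845,-0.29,0],[0.845,-0.29,0]], delta_rot=[[0,0,0],[0,0,0],[0,0,0],[0,0,0]], claw=[-1,-1,-1,-1])

```text
t: 16.85
position: [0.5471, 0.0367, 0.2333]
ee_rot: [-2.217, -2.222, 0.003]
contact_force: [0.1, -0.8, -2.5]
width: 0.555
grip_force: 30.0
```

step_arm(slide=[[0.4,-0.14,0],[0.845,-0.29,0],[0.845,-0.29,0]], delta_rot=[[0,0,0],[0,0,0],[0,0,0]], claw=[-1,-1,-1])

```text
t: 17.15
position: [0.5181, 0.1225, 0.2338]
ee_rot: [-2.217, -2.223, 0.002]
contact_force: [0.4, 0.0, -1.6]
width: 0.555
grip_force: 30.0
```

step_arm(slide=[[0.4,-0.14,0],[0.845,-0.29,0],[0.845,-0.29,0]], delta_rot=[[0,0,0],[0,0,0],[0,0,0]], claw=[-1,-1,-1])

```text
t: 17.45
position: [0.4894, 0.207, 0.2339]
ee_rot: [-2.217, -2.224, 0.001]
contact_force: [0.6, -0.4, -1.8]
width: 0.559
grip_force: 30.0
```

step_arm(slide=[[0.4,-0.14,0],[0.845,-0.29,0],[0.845,-0.29,0]], delta_rot=[[0,0,0],[0,0,0],[0,0,0]], claw=[-1,-1,-1])

```text
t: 17.75
position: [0.4608, 0.2915, 0.234]
ee_rot: [-2.217, -2.224, 0.0]
contact_force: [0.7, -0.1, -2.1]
width: 0.553
grip_force: 30.0
```

step_arm(slide=[[0.4,-0.14,0],[0.7,-0.24,0],[0.845,-0.29,0],[0.845,-0.29,0],[0.845,-0.29,0]], delta_rot=[[0,0,0],[0,0,0],[0,0,0],[0,0,0],[0,0,0]], claw=[-1,-1,-1,-1,-1])

```text
t: 18.25
position: [0.4333, 0.3719, 0.2342]
ee_rot: [2.221, 2.222, -0.002]
contact_force: [0.1, -0.6, -1.1]
width: 0.555
grip_force: 30.0
```

step_arm(slide=[[0,0,0.3],[0,0,0.6],[0,0,0.8],[0,0,0.9],[0,0,0.95],[0,0,0.98],[0,0,1],[0,0,1]], delta_rot=[[0,0,0],[0,0,0],[0,0,0],[0,0,0],[0,0,0],[0,0,0],[0,0,0],[0,0,0]], claw=[-1,-1,-1,-1,-1,-1,-1,-1])

```text
t: 19.05
position: [0.4332, 0.3729, 0.1352]
ee_rot: [2.221, 2.221, 0.001]
contact_force: [0.1, -0.1, -2.6]
width: 0.556
grip_force: 30.0
```

Run:
```python
from h import *
np.set_printoptions(precision=4,suppress=True)
o=get_obs();print(o['t'],o['position'],o['width'],o['contact_force'])
cam('top','t5');cam('side')
for n in ['top','side']:
    for l in ['capacitor','rubber_mat']:
        print(n,l,[(np.round(d['location'],4),round(d['p'],2)) for d in mark_of(l,n)[:2]])
```

```text
19.05 [0.4332 0.3729 0.1352] 0.5558332448123987 [ 0.0699 -0.1031 -2.6005]
top capacitor [(array([0.4399, 0.3782, 0.0051]), 0.52)]
top rubber_mat [(array([ 0.437 ,  0.3316, -0.0082]), 0.57)]
side capacitor [(array([0.4353, 0.375 , 0.0058]), 0.65)]
side rubber_mat [(array([0.4434, 0.3282, 0.0003]), 0.86), (array([0.5747, 0.1126, 0.0012]), 0.31)]
```

step_arm(slide=[[0,0,0.01],[0,0,0.015],[0,0,0.015]], delta_rot=[[0,0,0],[0,0,0],[0,0,0]], claw=[-1,-1,-1])

```text
t: 19.65
position: [0.4329, 0.373, 0.1337]
ee_rot: [2.221, 2.222, 0.001]
contact_force: [-2.4, -1.8, 9.2]
width: 0.553
grip_force: 30.0
```

step_arm(slide=[[0,0,0],[0,0,0],[0,0,0],[0,0,0],[0,0,0],[0,0,0],[0,0,0],[0,0,-0.3],[0,0,-1],[0,0,-1]], delta_rot=[[0,0,0],[0,0,0],[0,0,0],[0,0,0],[0,0,0],[0,0,0],[0,0,0],[0,0,0],[0,0,0],[0,0,0]], claw=[0.3,0.4,0.6,0.8,1,1,1,1,1,1])

```text
t: 20.65
position: [0.4338, 0.3735, 0.2369]
ee_rot: [2.221, 2.221, 0.006]
contact_force: [1.2, -1.2, -1.7]
width: 1.002
grip_force: 0.0
```

step_arm(slide=[[0,0,-0.5],[-0.3,0.1,-0.5],[-1,0.25,-0.5],[-1,0.25,-0.5]], delta_rot=[[0,0,0],[0,0,0],[0,0,0],[0,0,0]], claw=[1,1,1,1])

```text
t: 21.05
position: [0.4581, 0.2702, 0.2835]
ee_rot: [2.221, 2.22, -0.0]
contact_force: [-0.7, 0.8, 0.3]
width: 0.999
grip_force: 0.0
```

step_arm(slide=[[-0.5,0.1,0],[-1,0.25,0],[-1,0.25,0]], delta_rot=[[0,0,0],[0,0,0],[0,0,0]], claw=[1,1,1])

```text
t: 21.35
position: [0.484, 0.1685, 0.2833]
ee_rot: [2.225, 2.216, -0.001]
contact_force: [0.8, 0.9, -0.1]
width: 1.0
grip_force: 0.0
```

step_arm(slide=[[-0.5,0.1,0],[-1,0.25,0],[-1,0.25,0]], delta_rot=[[0,0,0],[0,0,0],[0,0,0]], claw=[1,1,1])

```text
t: 21.65
position: [0.5092, 0.0688, 0.2833]
ee_rot: [2.224, 2.217, -0.0]
contact_force: [0.8, 0.4, -0.2]
width: 0.996
grip_force: 0.0
```

step_arm(slide=[[-0.5,0.1,0],[-1,0.25,0],[-1,0.25,0]], delta_rot=[[0,0,0],[0,0,0],[0,0,0]], claw=[1,1,1])

```text
t: 21.95
position: [0.5344, -0.031, 0.2832]
ee_rot: [2.224, 2.217, 0.0]
contact_force: [-0.0, 1.0, 0.7]
width: 0.998
grip_force: 0.0
```

step_arm(slide=[[-0.5,0.1,0],[-1,0.25,0],[-1,0.25,0]], delta_rot=[[0,0,0],[0,0,0],[0,0,0]], claw=[1,1,1])

```text
t: 22.25
position: [0.5594, -0.1309, 0.2832]
ee_rot: [2.223, 2.217, 0.0]
contact_force: [-0.6, 0.8, 0.3]
width: 1.0
grip_force: 0.0
```

step_arm(slide=[[-0.5,0.1,0],[-0.8,0.1,0],[-0.8,0.1,0],[-0.8,0.1,0]], delta_rot=[[0,0,0],[0,0,0],[0,0,0],[0,0,0]], claw=[1,1,1,1])

```text
t: 22.65
position: [0.5679, -0.2064, 0.2829]
ee_rot: [-2.221, -2.22, -0.0]
contact_force: [0.1, -0.5, -0.1]
width: 1.001
grip_force: 0.0
```

Run:
```python
from h import *
np.set_printoptions(precision=4,suppress=True)
o=get_obs();print(o['t'],o['position'],o['ee_rot'],o['width'],o['joint_pos'])
c=cam('wrist','w6');cam('top');cam('side')
for n in ['wrist','top','side']:
    for l in ['capacitor','large_choke','spray_can']:
        print(n,l,[(np.round(d['location'],4),round(d['p'],2),proj(c,np.array(d['location'])*[1,1,0]+[0,0,.159]),proj(c,np.array(d['location'])*[1,1,0]+[0,0,.038])) for d in mark_of(l,n)[:3]])
```

```text
22.65 [ 0.5679 -0.2064  0.2829] [-2.2214 -2.2202 -0.0003] 1.0006486381585562 [-0.4476  0.4734  1.4102  0.0005  1.2588 -0.4472]
wrist capacitor []
wrist large_choke [(array([ 0.6106, -0.1089,  0.0022]), 0.71, array([391.7,  56.6]), array([364.7,  76.8])), (array([ 0.6653, -0.3882,  0.004 ]), 0.67, array([444.6, 443.9]), array([406.2, 343.2]))]
wrist spray_can [(array([ 0.5716, -0.1619,  0.0055]), 0.81, array([324. , 148.4]), array([321.9, 135.5]))]
top capacitor [(array([0.4366, 0.3727, 0.0061]), 0.83, array([ -201.5, -1976.2]), array([  94.6, -786.2])), (array([ 0.5644, -0.1622,  0.0064]), 0.23, array([312.3, 148.9]), array([314.3, 135.8]))]
top large_choke [(array([ 0.6088, -0.1086,  0.0031]), 0.72, array([388.6,  56. ]), array([362.7,  76.4])), (array([0.777 , 0.0012, 0.0004]), 0.67, array([ 732.1, -176.1]), array([566.9, -61.3]))]
top spray_can [(array([0.5762, 0.1143, 0.0012]), 0.72, array([ 337.3, -499.6]), array([ 328.9, -231.3])), (array([ 0.5719, -0.1608,  0.004 ]), 0.53, array([324.5, 146.6]), array([322.2, 134.3]))]
side capacitor [(array([0.4331, 0.3764, 0.0047]), 0.58, array([ -220.7, -2012.4]), array([  87.7, -796.5]))]
side large_choke [(array([0.7807, 0.0016, 0.0007]), 0.91, array([ 739.6, -177.1]), array([571.4, -61.9])), (array([ 0.3215, -0.3271,  0.0005]), 0.8, array([-20.4, 376.4]), array([ 86.2, 293. ])), (array([ 0.6696, -0.3849,  0.0003]), 0.69, array([450.6, 440.5]), array([410.3, 340.6]))]
side spray_can [(array([ 0.5694, -0.1658,  0.0048]), 0.93, array([320.4, 154.8]), array([319.6, 139.6]))]
```

View pics/w6.png

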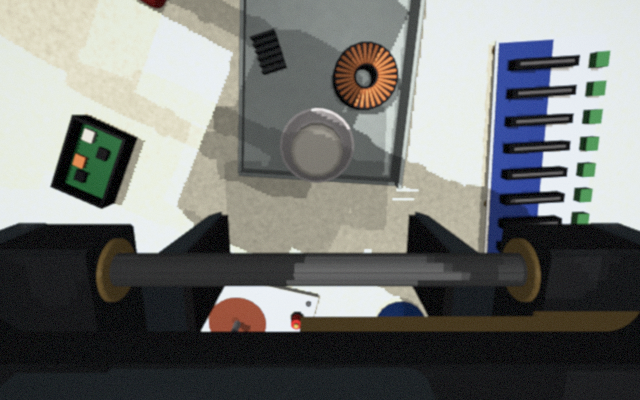

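The can's cap shows at (316,151) and the choke ring at (365,75), unmoved. The can is at about (0.567, -0.163); grasping it high, with the body clear of the cap.

step_arm(slide=[[0.43,-0.01,0],[0.43,-0.01,0.1],[0.43,-0.01,0.4],[0.43,-0.01,0.6],[0.43,-0.01,0.6]], delta_rot=[[0,0,0],[0,0,0],[0,0,0],[0,0,0],[0,0,0]], claw=[1,1,1,1,1])

```text
t: 23.75
position: [0.5658, -0.1637, 0.2208]
ee_rot: [-2.218, -2.219, 0.003]
contact_force: [0.1, 0.2, -0.4]
width: 0.999
grip_force: 0.0
```

step_arm(slide=[[0,0,0.3],[0,0,0.5],[0,0,0.56],[0,0,0.56],[0,0,0.56]], delta_rot=[[0,0,0],[0,0,0],[0,0,0],[0,0,0],[0,0,0]], claw=[1,1,1,1,1])

```text
t: 24.25
position: [0.5676, -0.1644, 0.1685]
ee_rot: [2.22, 2.221, 0.001]
contact_force: [1.0, 0.3, -0.5]
width: 1.0
grip_force: 0.0
```

step_arm(slide=[[0,0,0],[0,0,0],[0,0,0],[0,0,0],[0,0,0],[0,0,0],[0,0,0],[0,0,0]], delta_rot=[[0,0,0],[0,0,0],[0,0,0],[0,0,0],[0,0,0],[0,0,0],[0,0,0],[0,0,0]], claw=[0.3,0.25,0.2,0.1,0.0,-1,-1,-1])

```text
t: 25.05
position: [0.567, -0.1641, 0.1673]
ee_rot: [2.221, 2.222, -0.0]
contact_force: [-0.5, -0.5, 2.9]
width: 0.564
grip_force: 30.0
```

step_arm(slide=[[0,0,-0.2],[0,0,-0.4],[0,0,-0.8],[0,0,-1],[0,0,-1],[0,0,-1]], delta_rot=[[0,0,0],[0,0,0],[0,0,0],[0,0,0],[0,0,0],[0,0,0]], claw=[-1,-1,-1,-1,-1,-1])

```text
t: 25.65
position: [0.5667, -0.164, 0.2668]
ee_rot: [-2.221, -2.221, 0.0]
contact_force: [-0.7, 0.1, -2.5]
width: 0.567
grip_force: 30.0
```

Run:
```python
from h import *
np.set_printoptions(precision=4,suppress=True)
o=get_obs();print(o['t'],o['position'],o['ee_rot'],o['width'],o['grip_force'],o['contact_force'],o['moment'])
c=cam('side')
print([(np.round(d['location'],4),round(d['p'],2)) for d in mark_of('spray_can','side')[:3]])
```

```text
25.65 [ 0.5667 -0.164   0.2668] [-2.2211 -2.2214  0.0002] 0.5671825146239213 29.99895930290222 [-0.7492  0.0969 -2.5156] [-0.0156 -0.0515  0.0029]
[(array([ 0.5685, -0.1641,  0.1068]), 0.83)]
```

step_arm(slide=[[0.3,-0.1,0],[0.7,-0.2,0],[0.9,-0.24,0],[0.9,-0.24,0]], delta_rot=[[0,0,0],[0,0,0],[0,0,0],[0,0,0]], claw=[-1,-1,-1,-1])

```text
t: 26.15
position: [0.5417, -0.0717, 0.266]
ee_rot: [-2.217, -2.222, 0.002]
contact_force: [0.1, -0.5, -2.1]
width: 0.565
grip_force: 30.0
```

step_arm(slide=[[0.45,-0.12,0],[0.9,-0.24,0],[0.9,-0.24,0]], delta_rot=[[0,0,0],[0,0,0],[0,0,0]], claw=[-1,-1,-1])

```text
t: 26.45
position: [0.5171, 0.0193, 0.2662]
ee_rot: [-2.216, -2.223, 0.002]
contact_force: [0.3, -1.8, -1.9]
width: 0.568
grip_force: 30.0
```

step_arm(slide=[[0.45,-0.12,0],[0.9,-0.24,0],[0.9,-0.24,0]], delta_rot=[[0,0,0],[0,0,0],[0,0,0]], claw=[-1,-1,-1])

```text
t: 26.75
position: [0.4935, 0.1092, 0.2664]
ee_rot: [-2.216, -2.224, 0.001]
contact_force: [-0.7, -0.9, -1.8]
width: 0.566
grip_force: 30.0
```

step_arm(slide=[[0.45,-0.12,0],[0.9,-0.24,0],[0.9,-0.24,0]], delta_rot=[[0,0,0],[0,0,0],[0,0,0]], claw=[-1,-1,-1])

```text
t: 27.05
position: [0.4698, 0.1992, 0.2664]
ee_rot: [-2.217, -2.224, 0.001]
contact_force: [0.1, -0.9, -2.2]
width: 0.564
grip_force: 30.0
```

step_arm(slide=[[0.4,-0.1,0],[0.7,-0.2,0],[0.9,-0.24,0],[0.9,-0.24,0],[0.9,-0.24,0]], delta_rot=[[0,0,0],[0,0,0],[0,0,0],[0,0,0],[0,0,0]], claw=[-1,-1,-1,-1,-1])

```text
t: 27.55
position: [0.4472, 0.2853, 0.2666]
ee_rot: [-2.221, -2.222, 0.002]
contact_force: [0.6, 0.1, -0.6]
width: 0.567
grip_force: 30.0
```

step_arm(slide=[[0,0,0.3],[0,0,0.6],[0,0,0.8],[0,0,0.9],[0,0,0.95],[0,0,0.98],[0,0,1],[0,0,1]], delta_rot=[[0,0,0],[0,0,0],[0,0,0],[0,0,0],[0,0,0],[0,0,0],[0,0,0],[0,0,0]], claw=[-1,-1,-1,-1,-1,-1,-1,-1])

```text
t: 28.35
position: [0.4472, 0.2859, 0.1677]
ee_rot: [2.221, 2.221, 0.001]
contact_force: [0.5, 0.4, -2.6]
width: 0.566
grip_force: 30.0
```

step_arm(slide=[[0,0,0.005],[0,0,0.01],[0,0,0.01]], delta_rot=[[0,0,0],[0,0,0],[0,0,0]], claw=[-1,-1,-1])

```text
t: 28.65
position: [0.4469, 0.2859, 0.1664]
ee_rot: [2.221, 2.222, 0.0]
contact_force: [-0.4, -0.9, -2.5]
width: 0.562
grip_force: 30.0
```

step_arm(slide=[[0,0,0.008],[0,0,0.008]], delta_rot=[[0,0,0],[0,0,0]], claw=[-1,-1])

```text
t: 28.85
position: [0.447, 0.286, 0.1662]
ee_rot: [2.221, 2.222, 0.001]
contact_force: [-3.5, -1.0, 14.7]
width: 0.563
grip_force: 30.0
```

step_arm(slide=[[0,0,0],[0,0,0],[0,0,0],[0,0,0],[0,0,0],[0,0,0],[0,0,0],[0,0,-0.3],[0,0,-1],[0,0,-1]], delta_rot=[[0,0,0],[0,0,0],[0,0,0],[0,0,0],[0,0,0],[0,0,0],[0,0,0],[0,0,0],[0,0,0],[0,0,0]], claw=[0.3,0.4,0.6,0.8,1,1,1,1,1,1])

```text
t: 29.85
position: [0.4478, 0.2863, 0.269]
ee_rot: [2.22, 2.221, 0.006]
contact_force: [0.1, 0.3, -1.5]
width: 0.997
grip_force: 0.0
```

step_arm(slide=[[-0.5,0.1,0],[-1,0.3,0],[-1,0.3,0],[-1,0.3,0]], delta_rot=[[0,0,0],[0,0,0],[0,0,0],[0,0,0]], claw=[1,1,1,1])

```text
t: 30.25
position: [0.4773, 0.1847, 0.2655]
ee_rot: [-2.224, -2.219, -0.0]
contact_force: [-0.5, 0.4, -0.1]
width: 0.997
grip_force: 0.0
```

Run:
```python
from h import *
np.set_printoptions(precision=4,suppress=True)
o=get_obs();print(o['t'],o['position'],o['ee_rot'])
c=cam('wrist','w7');cam('top','t7');c3=cam('side','s7')
for n in ['wrist','top','side']:
    for l in ['capacitor','large_choke','spray_can','rubber_mat']:
        print(n,l,[(np.round(d['location'],4),round(d['p'],2)) for d in mark_of(l,n)[:3]])
a=np.hstack([cv2.resize(cv2.imread('pics/w7.png'),(400,250)),cv2.resize(cv2.imread('pics/s7.png')[80:330,170:490],(400,312))[:250]])
cv2.imwrite('pics/c7.png',a)
```

```text
30.25 [0.4773 0.1847 0.2655] [-2.2242 -2.2187 -0.0001]
wrist capacitor []
wrist large_choke []
wrist spray_can [(array([0.4471, 0.2889, 0.0042]), 0.64)]
wrist rubber_mat []
top capacitor []
top large_choke [(array([ 0.6123, -0.1083,  0.0025]), 0.9), (array([ 0.3262, -0.3303,  0.0023]), 0.84), (array([ 0.6667, -0.3872, -0.0024]), 0.81)]
top spray_can [(array([0.4483, 0.2876, 0.0057]), 0.59)]
top rubber_mat []
side capacitor []
side large_choke [(array([ 0.6097, -0.1103,  0.001 ]), 0.84), (array([ 0.6641, -0.384 , -0.0012]), 0.82), (array([ 0.3243, -0.3275,  0.0008]), 0.63)]
side spray_can [(array([0.4494, 0.2875, 0.0062]), 0.85)]
side rubber_mat [(array([0.4409, 0.3282, 0.0022]), 0.66)]
```

View pics/c7.png

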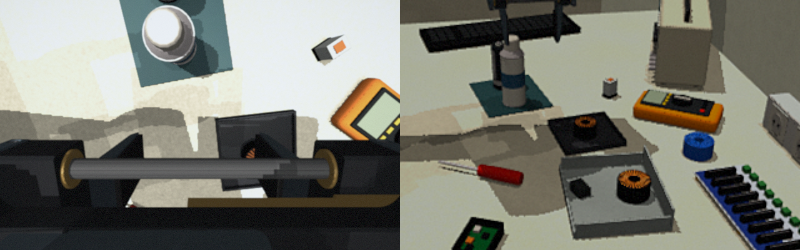

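The side view shows both upright on the mat, with the choke alone in its tray corner beside the unmoved heatsink. Now to the large choke.

step_arm(slide=[[-0.5,0.1,0],[-1,0.28,0],[-1,0.28,0],[-1,0.28,0],[-1,0.28,0],[-1,0.28,0],[-1,0.28,0],[-1,0.28,0],[-1,0.28,0],[-1,0.28,0],[-1,0.28,0],[-1,0.28,0]], delta_rot=[[0,0,0.5],[0,0,0.5],[0,0,0.5],[0,0,0.5],[0,0,0.5],[0,0,0.5],[0,0,0.5],[0,0,0.5],[0,0,0.5],[0,0,0.5],[0,0,0.5],[0,0,0.5]], claw=[1,1,1,1,1,1,1,1,1,1,1,1])

```text
t: 32.2
position: [0.5049, 0.0858, 0.2654]
ee_rot: [3.142, -0.002, 0.0]
contact_force: [-0.7, -0.4, -0.5]
width: 0.998
grip_force: 0.0
```

step_arm(slide=[[0.2,0.5,0],[0.28,0.97,0],[0.28,0.97,0],[0.28,0.97,0]], delta_rot=[[0,0,0],[0,0,0],[0,0,0],[0,0,0]], claw=[1,1,1,1])

```text
t: 32.6
position: [0.533, -0.0123, 0.2653]
ee_rot: [-3.141, -0.0, 0.0]
contact_force: [-1.6, -0.3, 0.6]
width: 1.0
grip_force: 0.0
```

step_arm(slide=[[0.2,0.5,0],[0.28,0.97,0.4],[0.28,0.97,0.4],[0.28,0.97,0.4],[0.28,0.97,0.4]], delta_rot=[[0,0,0],[0,0,0],[0,0,0],[0,0,0],[0,0,0]], claw=[1,1,1,1,1])

```text
t: 33.1
position: [0.5608, -0.1068, 0.2257]
ee_rot: [-3.141, -0.002, 0.001]
contact_force: [-0.2, 0.6, 0.0]
width: 0.996
grip_force: 0.0
```

Run:
```python
from h import *
np.set_printoptions(precision=4,suppress=True)
o=get_obs();print(o['t'],o['position'],o['ee_rot'])
c=cam('wrist','w8')
print([(np.round(d['location'],4),round(d['p'],2),proj(c,np.array(d['location'])*[1,1,0]+[0,0,.038])) for d in mark_of('large_choke','wrist')[:3]])
hsv=cv2.cvtColor(c['pixels'],cv2.COLOR_RGB2HSV)
m=cv2.inRange(hsv,(5,90,60),(20,255,255));m[215:]=0
k=max(cv2.findContours(cv2.morphologyEx(m,cv2.MORPH_CLOSE,np.ones((9,9))),0,2)[0],key=cv2.contourArea)
e=cv2.minEnclosingCircle(k);print(e,at_z(c,*e[0],.038))
```

```text
33.1 [ 0.5608 -0.1068  0.2257] [-3.141  -0.0022  0.0008]
[(array([ 0.6111, -0.1071,  0.0036]), 0.7, array([318.1, 133. ]))]
((319.13427734375, 131.6306915283203), 36.641029357910156) [ 0.6122 -0.1079  0.038 ]
```

View pics/w8.png

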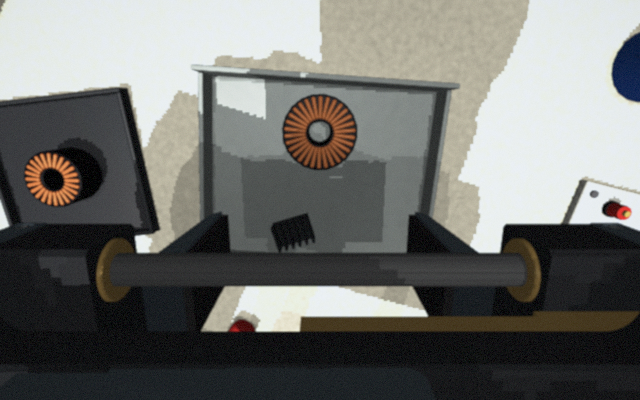

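The choke ring shows at (319,132) with free space on both sides. It is at (0.611, -0.108), so I'm descending.

step_arm(slide=[[0.5,0.01,0.1],[0.5,0.01,0.4],[0.5,0.01,0.7],[0.5,0.01,0.7]], delta_rot=[[0,0,0],[0,0,0],[0,0,0],[0,0,0]], claw=[1,1,1,1])

```text
t: 33.6
position: [0.6095, -0.1074, 0.1529]
ee_rot: [-3.14, -0.003, 0.008]
contact_force: [0.6, 1.1, 1.0]
width: 1.0
grip_force: 0.0
```

step_arm(slide=[[0,0,0.25],[0,0,0.5],[0,0,0.64],[0,0,0.69],[0,0,0.69],[0,0,0.69]], delta_rot=[[0,0,0],[0,0,0],[0,0,0],[0,0,0],[0,0,0],[0,0,0]], claw=[1,1,1,1,1,1])

```text
t: 34.2
position: [0.6116, -0.1092, 0.0877]
ee_rot: [3.141, 0.001, 0.002]
contact_force: [-0.0, 0.3, 0.6]
width: 0.999
grip_force: 0.0
```

step_arm(slide=[[0,0,0],[0,0,0],[0,0,0],[0,0,0],[0,0,0],[0,0,0],[0,0,0],[0,0,0]], delta_rot=[[0,0,0],[0,0,0],[0,0,0],[0,0,0],[0,0,0],[0,0,0],[0,0,0],[0,0,0]], claw=[0.5,0.4,0.3,0.2,0.0,-1,-1,-1])

```text
t: 35.0
position: [0.611, -0.1091, 0.0866]
ee_rot: [-3.141, -0.0, -0.0]
contact_force: [-1.7, 1.1, 6.0]
width: 0.651
grip_force: 30.0
```

step_arm(slide=[[0,0,-0.2],[0,0,-0.4],[0,0,-0.8],[0,0,-1],[0,0,-1]], delta_rot=[[0,0,0],[0,0,0],[0,0,0],[0,0,0],[0,0,0]], claw=[-1,-1,-1,-1,-1])

```text
t: 35.5
position: [0.6121, -0.1095, 0.1889]
ee_rot: [3.14, 0.0, 0.006]
contact_force: [-0.5, -0.5, -4.3]
width: 0.654
grip_force: 30.0
```

Run:
```python
from h import *
np.set_printoptions(precision=4,suppress=True)
o=get_obs();print(o['t'],o['position'],o['ee_rot'],o['width'],o['grip_force'],o['contact_force'],o['moment'])
cam('side')
print([(np.round(d['location'],4),round(d['p'],2)) for d in mark_of('large_choke','side')[:4]])
```

```text
35.5 [ 0.6121 -0.1095  0.1889] [3.1403 0.0003 0.0064] 0.6536744947975914 29.99819182790816 [-0.516  -0.4694 -4.2801] [0.0147 0.0235 0.0065]
[(array([ 0.7827, -0.0013,  0.0021]), 0.89), (array([ 0.665 , -0.3831, -0.0033]), 0.87), (array([ 0.614 , -0.1087,  0.1059]), 0.73), (array([ 0.3215, -0.3263,  0.0006]), 0.61)]
```

step_arm(slide=[[-0.2,0.3,-0.2],[-0.62,0.91,-0.5],[-0.62,0.91,-0.5],[-0.62,0.91,-0.5]], delta_rot=[[0,0,0],[0,0,0],[0,0,0],[0,0,0]], claw=[-1,-1,-1,-1])

```text
t: 36.0
position: [0.5471, -0.2027, 0.236]
ee_rot: [3.141, -0.004, -0.002]
contact_force: [1.0, 0.8, -4.4]
width: 0.65
grip_force: 30.0
```

step_arm(slide=[[-0.3,0.45,0],[-0.62,0.91,0],[-0.62,0.91,0]], delta_rot=[[0,0,0],[0,0,0],[0,0,0]], claw=[-1,-1,-1])

```text
t: 36.3
position: [0.4843, -0.2937, 0.2345]
ee_rot: [-3.141, 0.004, 0.005]
contact_force: [0.8, 1.1, -4.5]
width: 0.648
grip_force: 30.0
```

step_arm(slide=[[-0.3,0.45,0],[-0.62,0.91,0],[-0.62,0.91,0],[-0.62,0.91,0],[-0.62,0.91,0]], delta_rot=[[0,0,0],[0,0,0],[0,0,0],[0,0,0],[0,0,0]], claw=[-1,-1,-1,-1,-1])

```text
t: 36.8
position: [0.4251, -0.3813, 0.2352]
ee_rot: [-3.14, 0.0, 0.002]
contact_force: [-0.8, -0.1, -3.2]
width: 0.65
grip_force: 30.0
```

Run:
```python
from h import *
np.set_printoptions(precision=4,suppress=True)
o=get_obs();print(o['t'],o['position'],o['ee_rot'])
c=cam('wrist','w9');np.save('w9.npy',c['T']);ct=cam('top','t9');cs=cam('side','s9')
for n in ['wrist','top','side']:
    print(n,[(np.round(d['location'],4),round(d['p'],2),proj(c,d['location'])) for d in mark_of('test_plate',n)[:2]],[(np.round(d['location'],4),round(d['p'],2)) for d in mark_of('large_choke',n)[:4]])
p=np.array([.473,-.382,.054]);print([proj(q,p) for q in (c,ct,cs)],[proj(q,p*[1,1,0]+[0,0,.01]) for q in (c,ct,cs)])
a=cv2.resize(cv2.imread('pics/w9.png')[0:240,120:520],(800,480));cv2.imwrite('pics/w9c.png',a)
```

```text
36.8 [ 0.4251 -0.3813  0.2352] [-3.1398  0.0001  0.0018]
wrist [(array([ 0.4721, -0.38  ,  0.0011]), 0.7, array([316.6, 133.7]))] [(array([ 0.4246, -0.3819,  0.152 ]), 0.85)]
top [(array([ 0.474 , -0.3838, -0.0042]), 0.59, array([320.7, 131.3]))] [(array([0.7729, 0.0044, 0.0005]), 0.61), (array([ 0.6674, -0.3888, -0.0056]), 0.59)]
side [(array([ 0.4757, -0.3798,  0.0069]), 0.86, array([316.4, 130. ])), (array([ 0.5726, -0.106 , -0.0032]), 0.75, array([-1., 15.]))] [(array([ 0.7851, -0.0014,  0.0004]), 0.92), (array([ 0.6659, -0.3845, -0.0008]), 0.74), (array([ 0.428 , -0.3821,  0.1523]), 0.71), (array([ 0.4421,  0.3261, -0.0012]), 0.59)]
[array([318.9, 136.7]), array([462.1, 229.5]), array([324.2, 318.9])] [array([318.8, 133.3]), array([457. , 230.5]), array([323.4, 337.6])]
```

View pics/w9c.png

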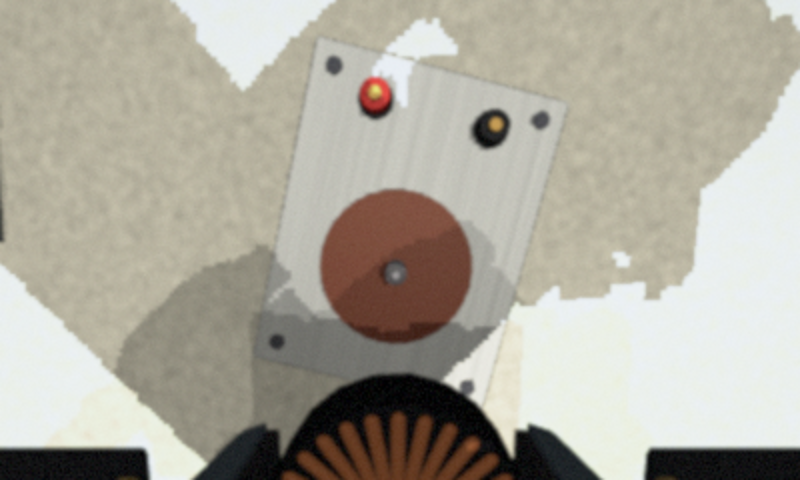

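The stud tip shows at crop (395,272), in the middle of the pad at (396,266). The stud is at (0.4733, -0.3813), and the choke sits level and centred in the fingers.

step_arm(slide=[[0.2,0,0.2],[0.48,0,0.5],[0.48,0,0.7],[0.48,0,0.7],[0.48,0,0.7]], delta_rot=[[0,0,0],[0,0,0],[0,0,0],[0,0,0],[0,0,0]], claw=[-1,-1,-1,-1,-1])

```text
t: 37.75
position: [0.4728, -0.3821, 0.1667]
ee_rot: [-3.141, -0.0, 0.001]
contact_force: [-0.1, 0.0, -2.7]
width: 0.649
grip_force: 30.0
```

step_arm(slide=[[0,0,0],[0,0,0],[0,0,0]], delta_rot=[[0,0,0],[0,0,0],[0,0,0]], claw=[-1,-1,-1])

```text
t: 38.05
position: [0.473, -0.3825, 0.1674]
ee_rot: [3.141, -0.0, 0.002]
contact_force: [-0.4, -0.0, -3.5]
width: 0.652
grip_force: 30.0
```

Run:
```python
from h import *
np.set_printoptions(precision=4,suppress=True)
o=get_obs();print(o['position'],o['ee_rot'],o['contact_force'])
c=cam('side','s10');cam('wrist');cam('top')
for n in ['wrist','top','side']: print(n,[(np.round(d['location'],4),round(d['p'],2)) for d in mark_of('large_choke',n)[:4]])
cv2.imwrite('pics/s10c.png',cv2.resize(c['pixels'][250:380,260:400,::-1],None,fx=4,fy=4))
```

```text
[ 0.473  -0.3825  0.1674] [ 3.1406 -0.0001  0.0015] [-0.3906 -0.0163 -3.5215]
wrist [(array([ 0.4733, -0.3827,  0.0831]), 0.91)]
top [(array([ 0.7748,  0.0042, -0.0025]), 0.73), (array([ 0.6664, -0.3912, -0.0048]), 0.64)]
side [(array([ 0.4742, -0.385 ,  0.0819]), 0.73), (array([ 0.3223, -0.3272,  0.0005]), 0.72), (array([ 0.6637, -0.3838, -0.0036]), 0.68), (array([0.7827, 0.0012, 0.0029]), 0.62)]
```

View pics/s10c.png

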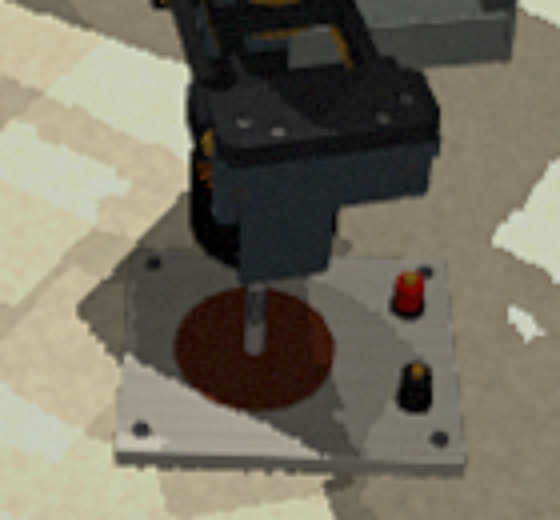

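The side view shows the choke held over the stud, whose foot is at crop (255,345). I'll lower it with a 1 mm correction in y.

step_arm(slide=[[0,-0.01,0.1],[0,-0.01,0.2],[0,-0.01,0.3],[0,-0.01,0.36],[0,-0.01,0.4],[0,-0.01,0.4]], delta_rot=[[0,0,0],[0,0,0],[0,0,0],[0,0,0],[0,0,0],[0,0,0]], claw=[-1,-1,-1,-1,-1,-1])

```text
t: 38.95
position: [0.4728, -0.381, 0.1257]
ee_rot: [-3.141, -0.0, 0.001]
contact_force: [0.7, -0.1, -4.1]
width: 0.652
grip_force: 30.0
```

Bottom is at about 43 mm, below the stud tip, and the force shows only the choke's weight. Continuing down.

step_arm(slide=[[0,0,0.1],[0,0,0.2],[0,0,0.27],[0,0,0.3],[0,0,0.31],[0,0,0.32],[0,0,0.32]], delta_rot=[[0,0,0],[0,0,0],[0,0,0],[0,0,0],[0,0,0],[0,0,0],[0,0,0]], claw=[-1,-1,-1,-1,-1,-1,-1])

```text
t: 39.65
position: [0.4731, -0.3812, 0.0946]
ee_rot: [3.141, 0.0, 0.0]
contact_force: [-0.4, 0.2, -3.9]
width: 0.651
grip_force: 30.0
```

step_arm(slide=[[0,0,0.005],[0,0,0.01],[0,0,0.01]], delta_rot=[[0,0,0],[0,0,0],[0,0,0]], claw=[-1,-1,-1])

```text
t: 39.95
position: [0.473, -0.3811, 0.0935]
ee_rot: [3.142, 0.0, 0.0]
contact_force: [0.1, 0.5, -3.9]
width: 0.65
grip_force: 30.0
```

step_arm(slide=[[0,0,0.008],[0,0,0.012],[0,0,0.012]], delta_rot=[[0,0,0],[0,0,0],[0,0,0]], claw=[-1,-1,-1])

```text
t: 40.25
position: [0.473, -0.3812, 0.0926]
ee_rot: [3.141, 0.0, 0.0]
contact_force: [-1.5, 1.7, 4.3]
width: 0.651
grip_force: 30.0
```

step_arm(slide=[[0,0,0],[0,0,0],[0,0,0],[0,0,0],[0,0,0],[0,0,0],[0,0,0],[0,0,-0.3],[0,0,-1],[0,0,-1]], delta_rot=[[0,0,0],[0,0,0],[0,0,0],[0,0,0],[0,0,0],[0,0,0],[0,0,0],[0,0,0],[0,0,0],[0,0,0]], claw=[0.5,0.6,0.7,0.8,1,1,1,1,1,1])

```text
t: 41.25
position: [0.4739, -0.3819, 0.196]
ee_rot: [3.139, 0.0, 0.005]
contact_force: [-0.2, -0.6, 0.8]
width: 0.998
grip_force: 0.0
```

step_arm(slide=[[0,0,-0.5],[-0.3,-0.5,-0.9],[-0.3,-0.5,-0.9],[-0.3,-0.5,-0.9],[-0.3,-0.5,-0.9]], delta_rot=[[0,0,0],[0,0,0],[0,0,0],[0,0,0],[0,0,0]], claw=[1,1,1,1,1])

```text
t: 41.75
position: [0.4431, -0.3313, 0.2824]
ee_rot: [3.141, 0.001, 0.001]
contact_force: [0.3, -0.1, -0.0]
width: 1.003
grip_force: 0.0
```

Run:
```python
from h import *
np.set_printoptions(precision=4,suppress=True)
o=get_obs();print(o['t'],o['position'],o['ee_rot'])
c=cam('wrist','w11');cam('top');cam('side')
for n in ['wrist','top','side']: print(n,[(np.round(d['location'],4),round(d['p'],2)) for d in mark_of('large_choke',n)[:4]])
cs=cam('side')['pixels'][270:380,270:400]
w=cv2.resize(c['pixels'],(480,300)); s=cv2.resize(cs,(320,300))
cv2.imwrite('pics/c11.png',np.hstack([w,s])[:,:,::-1])
```

```text
41.75 [ 0.4431 -0.3313  0.2824] [3.141  0.0006 0.0008]
wrist [(array([ 0.3253, -0.3302,  0.0041]), 0.85), (array([ 0.4723, -0.3818,  0.0113]), 0.83)]
top [(array([ 0.7753,  0.0051, -0.0023]), 0.6), (array([ 0.6679, -0.3877, -0.0017]), 0.58), (array([ 0.3229, -0.3315,  0.006 ]), 0.47), (array([ 0.5199, -0.0829,  0.0036]), 0.37)]
side [(array([ 0.4742, -0.3829,  0.0078]), 0.78), (array([ 0.3219, -0.3275,  0.0016]), 0.78), (array([ 0.7832, -0.0016,  0.002 ]), 0.7), (array([ 0.6657, -0.3889, -0.0018]), 0.62)]
```

View pics/c11.png

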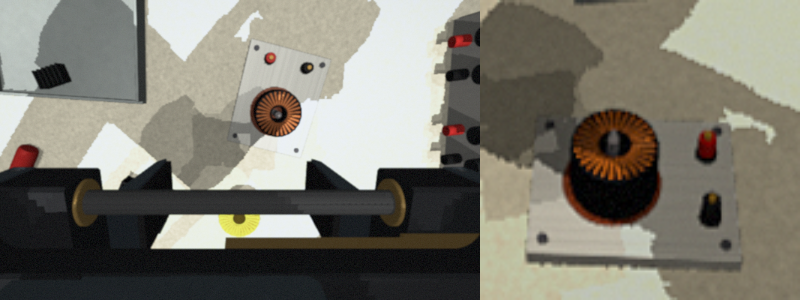

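The large choke lies flat on the pad with the stud in its hole, wrist crop (276,113). Next, the can goes back.

step_arm(slide=[[0,-0.5,0],[0.04,-1,0],[0.04,-1,0],[0.04,-1,0],[0.04,-1,0],[0.04,-1,0],[0.04,-1,0],[0.04,-1,0],[0.04,-1,0],[0.04,-1,0],[0.04,-1,0],[0.04,-1,0]], delta_rot=[[0,0,-0.5],[0,0,-0.5],[0,0,-0.5],[0,0,-0.5],[0,0,-0.5],[0,0,-0.5],[0,0,-0.5],[0,0,-0.5],[0,0,-0.5],[0,0,-0.5],[0,0,-0.5],[0,0,-0.5]], claw=[1,1,1,1,1,1,1,1,1,1,1,1])

```text
t: 43.3
position: [0.447, -0.2313, 0.282]
ee_rot: [-2.22, -2.223, 0.0]
contact_force: [0.4, 0.2, 0.0]
width: 0.999
grip_force: 0.0
```

step_arm(slide=[[0.5,0,0],[1,0,0],[1,0,0],[1,0,0]], delta_rot=[[0,0,0],[0,0,0],[0,0,0],[0,0,0]], claw=[1,1,1,1])

```text
t: 43.7
position: [0.4471, -0.1303, 0.2823]
ee_rot: [2.221, 2.222, -0.0]
contact_force: [-0.6, -1.2, 0.5]
width: 1.0
grip_force: 0.0
```

step_arm(slide=[[0.5,0,0],[1,0,0],[1,0,0],[1,0,0]], delta_rot=[[0,0,0],[0,0,0],[0,0,0],[0,0,0]], claw=[1,1,1,1])

```text
t: 44.1
position: [0.4474, -0.0312, 0.2823]
ee_rot: [2.221, 2.222, -0.0]
contact_force: [0.2, -0.7, -0.3]
width: 1.003
grip_force: 0.0
```

step_arm(slide=[[0.5,0,0],[1,0,0],[1,0,0],[1,0,0]], delta_rot=[[0,0,0],[0,0,0],[0,0,0],[0,0,0]], claw=[1,1,1,1])

```text
t: 44.5
position: [0.4475, 0.0683, 0.2822]
ee_rot: [2.221, 2.221, -0.0]
contact_force: [0.2, 0.3, 0.1]
width: 0.996
grip_force: 0.0
```

step_arm(slide=[[0.5,0,0],[1,0,0],[1,0,0],[1,0,0]], delta_rot=[[0,0,0],[0,0,0],[0,0,0],[0,0,0]], claw=[1,1,1,1])

```text
t: 44.9
position: [0.4476, 0.1678, 0.282]
ee_rot: [2.222, 2.221, -0.001]
contact_force: [-0.6, -0.8, 0.5]
width: 1.003
grip_force: 0.0
```

step_arm(slide=[[0.5,0,0],[1,0,0],[1,0,0],[1,0,0],[1,0,0]], delta_rot=[[0,0,0],[0,0,0],[0,0,0],[0,0,0],[0,0,0]], claw=[1,1,1,1,1])

```text
t: 45.4
position: [0.4475, 0.2667, 0.2821]
ee_rot: [2.224, 2.219, -0.001]
contact_force: [0.0, -0.9, 0.1]
width: 1.0
grip_force: 0.0
```

step_arm(slide=[[0.17,0,0],[0.17,0,0],[0.17,0,0],[0.17,0,0]], delta_rot=[[0,0,0],[0,0,0],[0,0,0],[0,0,0]], claw=[1,1,1,1])

```text
t: 45.8
position: [0.4469, 0.2855, 0.2822]
ee_rot: [2.222, 2.221, -0.0]
contact_force: [0.1, -0.8, -0.2]
width: 1.0
grip_force: 0.0
```

Run:
```python
from h import *
np.set_printoptions(precision=4,suppress=True)
o=get_obs();print(o['t'],o['position'],o['ee_rot'])
cam('top');cam('side')
for n in ['top','side']:
  for l in ['spray_can','capacitor']: print(n,[(np.round(d['location'],4),round(d['p'],2)) for d in mark_of(l,n)[:2]])
```

```text
45.8 [0.4469 0.2855 0.2822] [ 2.2215  2.2213 -0.0003]
top [(array([0.4485, 0.2879, 0.0046]), 0.74)]
top [(array([0.4394, 0.3735, 0.0018]), 0.5)]
side [(array([0.45  , 0.2872, 0.0061]), 0.8)]
side [(array([0.4354, 0.3752, 0.0046]), 0.69), (array([ 0.4726, -0.3815,  0.0032]), 0.5)]
```

step_arm(slide=[[0,0,0.3],[0,0,0.6],[0,0,0.8],[0,0,0.8]], delta_rot=[[0,0,0],[0,0,0],[0,0,0],[0,0,0]], claw=[1,1,1,1])

```text
t: 46.5
position: [0.4458, 0.2853, 0.2001]
ee_rot: [-2.22, -2.221, 0.006]
contact_force: [0.1, -0.4, 1.1]
width: 0.996
grip_force: 0.0
```

step_arm(slide=[[0,0,0.2],[0,0,0.355],[0,0,0.355],[0,0,0.355]], delta_rot=[[0,0,0],[0,0,0],[0,0,0],[0,0,0]], claw=[1,1,1,1])

```text
t: 46.9
position: [0.4473, 0.286, 0.1677]
ee_rot: [2.221, 2.221, 0.001]
contact_force: [-0.2, 0.3, 0.7]
width: 1.001
grip_force: 0.0
```

step_arm(slide=[[0,0,0],[0,0,0],[0,0,0],[0,0,0],[0,0,0],[0,0,0],[0,0,0],[0,0,0]], delta_rot=[[0,0,0],[0,0,0],[0,0,0],[0,0,0],[0,0,0],[0,0,0],[0,0,0],[0,0,0]], claw=[0.3,0.25,0.2,0.1,0.0,-1,-1,-1])

```text
t: 47.7
position: [0.4469, 0.2859, 0.1668]
ee_rot: [2.221, 2.222, 0.0]
contact_force: [-0.3, -0.4, 4.2]
width: 0.561
grip_force: 30.0
```

step_arm(slide=[[0,0,-0.2],[0,0,-0.4],[0,0,-0.8],[0,0,-1],[0,0,-1],[0,0,-1]], delta_rot=[[0,0,0],[0,0,0],[0,0,0],[0,0,0],[0,0,0],[0,0,0]], claw=[-1,-1,-1,-1,-1,-1])

```text
t: 48.3
position: [0.4467, 0.2857, 0.2662]
ee_rot: [-2.221, -2.221, 0.0]
contact_force: [-0.2, -0.1, -2.8]
width: 0.564
grip_force: 30.0
```

step_arm(slide=[[-0.3,0.1,0],[-0.7,0.2,0],[-0.9,0.24,0],[-0.9,0.24,0]], delta_rot=[[0,0,0],[0,0,0],[0,0,0],[0,0,0]], claw=[-1,-1,-1,-1])

```text
t: 48.7
position: [0.4707, 0.1935, 0.265]
ee_rot: [-2.223, -2.218, 0.005]
contact_force: [0.1, -0.5, -2.1]
width: 0.563
grip_force: 30.0
```

step_arm(slide=[[-0.45,0.12,0],[-0.9,0.24,0],[-0.9,0.24,0]], delta_rot=[[0,0,0],[0,0,0],[0,0,0]], claw=[-1,-1,-1])

```text
t: 49.0
position: [0.4957, 0.1022, 0.2654]
ee_rot: [-2.225, -2.218, 0.003]
contact_force: [0.1, 0.5, -2.7]
width: 0.566
grip_force: 30.0
```

step_arm(slide=[[-0.45,0.12,0],[-0.9,0.24,0],[-0.9,0.24,0]], delta_rot=[[0,0,0],[0,0,0],[0,0,0]], claw=[-1,-1,-1])

```text
t: 49.3
position: [0.5199, 0.0122, 0.2654]
ee_rot: [2.225, 2.218, -0.002]
contact_force: [-0.7, 1.7, -1.3]
width: 0.565
grip_force: 30.0
```

step_arm(slide=[[-0.45,0.12,0],[-0.9,0.24,0],[-0.9,0.24,0]], delta_rot=[[0,0,0],[0,0,0],[0,0,0]], claw=[-1,-1,-1])

```text
t: 49.6
position: [0.5441, -0.0777, 0.2654]
ee_rot: [2.224, 2.218, -0.001]
contact_force: [-0.3, 0.2, -2.1]
width: 0.567
grip_force: 30.0
```

step_arm(slide=[[-0.4,0.1,0],[-0.7,0.2,0],[-0.9,0.24,0],[-0.9,0.24,0],[-0.9,0.24,0]], delta_rot=[[0,0,0],[0,0,0],[0,0,0],[0,0,0],[0,0,0]], claw=[-1,-1,-1,-1,-1])

```text
t: 50.1
position: [0.5666, -0.1633, 0.2658]
ee_rot: [-2.22, -2.22, 0.001]
contact_force: [-0.2, 0.2, -2.1]
width: 0.564
grip_force: 30.0
```

step_arm(slide=[[0,0,0.3],[0,0,0.6],[0,0,0.8],[0,0,0.9],[0,0,0.95],[0,0,0.98],[0,0,0.98],[0,0,0.98]], delta_rot=[[0,0,0],[0,0,0],[0,0,0],[0,0,0],[0,0,0],[0,0,0],[0,0,0],[0,0,0]], claw=[-1,-1,-1,-1,-1,-1,-1,-1])

```text
t: 50.9
position: [0.5673, -0.1642, 0.1695]
ee_rot: [2.22, 2.221, 0.001]
contact_force: [0.2, -0.3, -2.3]
width: 0.564
grip_force: 30.0
```

Position matches the original grasp (0.567, -0.1641). Lowering until it touches.

step_arm(slide=[[0,0,0.007],[0,0,0.013],[0,0,0.013]], delta_rot=[[0,0,0],[0,0,0],[0,0,0]], claw=[-1,-1,-1])

```text
t: 51.2
position: [0.5672, -0.1643, 0.1678]
ee_rot: [2.221, 2.221, 0.0]
contact_force: [-0.2, 0.7, 3.9]
width: 0.564
grip_force: 30.0
```

step_arm(slide=[[0,0,0],[0,0,0],[0,0,0],[0,0,0],[0,0,0],[0,0,0],[0,0,0],[0,0,-0.3],[0,0,-1],[0,0,-1],[0,0,-1]], delta_rot=[[0,0,0],[0,0,0],[0,0,0],[0,0,0],[0,0,0],[0,0,0],[0,0,0],[0,0,0],[0,0,0],[0,0,0],[0,0,0]], claw=[0.3,0.4,0.6,0.8,1,1,1,1,1,1,1])

```text
t: 52.3
position: [0.5682, -0.1646, 0.2707]
ee_rot: [2.218, 2.218, 0.004]
contact_force: [0.9, -0.0, 0.8]
width: 0.998
grip_force: 0.0
```

step_arm(slide=[[0.45,-0.1,0],[0.895,-0.224,0],[0.895,-0.224,0],[0.895,-0.224,0]], delta_rot=[[0,0,0],[0,0,0],[0,0,0],[0,0,0]], claw=[1,1,1,1])

```text
t: 52.7
position: [0.5442, -0.0738, 0.2668]
ee_rot: [-2.219, -2.223, 0.001]
contact_force: [0.4, 0.3, -0.0]
width: 1.005
grip_force: 0.0
```

step_arm(slide=[[0.45,-0.1,0],[0.895,-0.224,0],[0.895,-0.224,0],[0.895,-0.224,0]], delta_rot=[[0,0,0],[0,0,0],[0,0,0],[0,0,0]], claw=[1,1,1,1])

```text
t: 53.1
position: [0.5224, 0.0147, 0.2671]
ee_rot: [2.22, 2.223, -0.0]
contact_force: [0.1, 0.1, 0.7]
width: 1.001
grip_force: 0.0
```

step_arm(slide=[[0.45,-0.1,0],[0.895,-0.224,0],[0.895,-0.224,0],[0.895,-0.224,0]], delta_rot=[[0,0,0],[0,0,0],[0,0,0],[0,0,0]], claw=[1,1,1,1])

```text
t: 53.5
position: [0.5004, 0.1038, 0.2672]
ee_rot: [2.22, 2.222, -0.0]
contact_force: [0.3, -0.5, 0.1]
width: 0.995
grip_force: 0.0
```

step_arm(slide=[[0.45,-0.1,0],[0.895,-0.224,0],[0.895,-0.224,0],[0.895,-0.224,0]], delta_rot=[[0,0,0],[0,0,0],[0,0,0],[0,0,0]], claw=[1,1,1,1])

```text
t: 53.9
position: [0.4781, 0.1931, 0.2673]
ee_rot: [2.221, 2.221, -0.0]
contact_force: [-0.3, -0.7, 1.6]
width: 0.999
grip_force: 0.0
```

step_arm(slide=[[0.45,-0.1,0],[0.895,-0.224,0],[0.895,-0.224,0],[0.895,-0.224,0]], delta_rot=[[0,0,0],[0,0,0],[0,0,0],[0,0,0]], claw=[1,1,1,1])

```text
t: 54.3
position: [0.4558, 0.2824, 0.2672]
ee_rot: [2.221, 2.221, -0.0]
contact_force: [0.1, -1.1, 0.2]
width: 1.0
grip_force: 0.0
```

step_arm(slide=[[0.45,-0.1,0],[0.895,-0.224,0],[0.895,-0.224,0],[0.895,-0.224,0],[0.895,-0.224,0],[0.895,-0.224,0]], delta_rot=[[0,0,0],[0,0,0],[0,0,0],[0,0,0],[0,0,0],[0,0,0]], claw=[1,1,1,1,1,1])

```text
t: 54.9
position: [0.4333, 0.3712, 0.2674]
ee_rot: [2.223, 2.219, -0.0]
contact_force: [0.6, 0.9, -0.6]
width: 0.998
grip_force: 0.0
```

Run:
```python
from h import *
np.set_printoptions(precision=4,suppress=True)
o=get_obs();print(o['t'],o['position'],o['ee_rot'])
cam('top');cam('side')
for n in ['top','side']:
  for l in ['spray_can','capacitor']: print(n,[(np.round(d['location'],4),round(d['p'],2)) for d in mark_of(l,n)[:2]])
```

```text
54.9 [0.4333 0.3712 0.2674] [ 2.2235  2.2192 -0.0005]
top [(array([ 0.5664, -0.1606,  0.004 ]), 0.94)]
top [(array([0.4399, 0.3727, 0.0029]), 0.97)]
side [(array([ 0.5704, -0.1623,  0.0046]), 0.74)]
side [(array([0.4334, 0.3768, 0.0051]), 0.95), (array([ 0.4735, -0.3808,  0.002 ]), 0.72)]
```

step_arm(slide=[[0.01,0,0.3],[0.01,0,0.6],[0.01,0,0.7],[0.01,0,0.7]], delta_rot=[[0,0,0],[0,0,0],[0,0,0],[0,0,0]], claw=[1,1,1,1])

```text
t: 55.6
position: [0.432, 0.3735, 0.1965]
ee_rot: [-2.221, -2.221, 0.004]
contact_force: [1.4, -0.1, 1.2]
width: 0.996
grip_force: 0.0
```

step_arm(slide=[[0,0,0.3],[0,0,0.55],[0,0,0.63],[0,0,0.63],[0,0,0.63]], delta_rot=[[0,0,0],[0,0,0],[0,0,0],[0,0,0],[0,0,0]], claw=[1,1,1,1,1])

```text
t: 56.1
position: [0.4331, 0.3743, 0.1358]
ee_rot: [2.221, 2.222, 0.003]
contact_force: [1.3, 0.4, 0.0]
width: 1.0
grip_force: 0.0
```

step_arm(slide=[[0,0,0],[0,0,0],[0,0,0],[0,0,0],[0,0,0],[0,0,0],[0,0,0],[0,0,0]], delta_rot=[[0,0,0],[0,0,0],[0,0,0],[0,0,0],[0,0,0],[0,0,0],[0,0,0],[0,0,0]], claw=[0.3,0.25,0.2,0.1,0.0,-1,-1,-1])

```text
t: 56.9
position: [0.4325, 0.3738, 0.1344]
ee_rot: [-2.221, -2.222, 0.0]
contact_force: [0.8, -0.7, 2.0]
width: 0.555
grip_force: 30.0
```

step_arm(slide=[[0,0,-0.2],[0,0,-0.4],[0,0,-0.8],[0,0,-1],[0,0,-1],[0,0,-1]], delta_rot=[[0,0,0],[0,0,0],[0,0,0],[0,0,0],[0,0,0],[0,0,0]], claw=[-1,-1,-1,-1,-1,-1])

```text
t: 57.5
position: [0.4323, 0.3737, 0.234]
ee_rot: [-2.221, -2.222, 0.0]
contact_force: [-0.2, -1.4, -2.1]
width: 0.55
grip_force: 30.0
```

step_arm(slide=[[-0.3,0.1,0],[-0.7,0.2,0],[-0.845,0.291,0],[-0.845,0.291,0]], delta_rot=[[0,0,0],[0,0,0],[0,0,0],[0,0,0]], claw=[-1,-1,-1,-1])

```text
t: 57.9
position: [0.4619, 0.2873, 0.2329]
ee_rot: [-2.223, -2.219, 0.004]
contact_force: [-0.9, 1.0, -1.6]
width: 0.558
grip_force: 30.0
```

step_arm(slide=[[-0.4,0.14,0],[-0.845,0.291,0],[-0.845,0.291,0]], delta_rot=[[0,0,0],[0,0,0],[0,0,0]], claw=[-1,-1,-1])

```text
t: 58.2
position: [0.4915, 0.2014, 0.2332]
ee_rot: [-2.225, -2.218, 0.003]
contact_force: [-0.1, 0.8, -2.0]
width: 0.552
grip_force: 30.0
```

step_arm(slide=[[-0.4,0.14,0],[-0.845,0.291,0],[-0.845,0.291,0]], delta_rot=[[0,0,0],[0,0,0],[0,0,0]], claw=[-1,-1,-1])

```text
t: 58.5
position: [0.521, 0.117, 0.2334]
ee_rot: [2.225, 2.218, -0.002]
contact_force: [0.5, 0.0, -2.1]
width: 0.556
grip_force: 30.0
```

step_arm(slide=[[-0.4,0.14,0],[-0.845,0.291,0],[-0.845,0.291,0]], delta_rot=[[0,0,0],[0,0,0],[0,0,0]], claw=[-1,-1,-1])

```text
t: 58.8
position: [0.5504, 0.0325, 0.2334]
ee_rot: [2.224, 2.218, -0.001]
contact_force: [-0.2, 1.4, -2.3]
width: 0.557
grip_force: 30.0
```

step_arm(slide=[[-0.4,0.14,0],[-0.7,0.24,0],[-0.845,0.291,0],[-0.845,0.291,0],[-0.845,0.291,0]], delta_rot=[[0,0,0],[0,0,0],[0,0,0],[0,0,0],[0,0,0]], claw=[-1,-1,-1,-1,-1])

```text
t: 59.3
position: [0.5776, -0.0475, 0.2338]
ee_rot: [-2.22, -2.221, 0.001]
contact_force: [0.0, 1.3, -1.8]
width: 0.554
grip_force: 30.0
```

step_arm(slide=[[0,0,0.3],[0,0,0.6],[0,0,0.8],[0,0,0.9],[0,0,0.95],[0,0,0.98],[0,0,0.98],[0,0,0.98]], delta_rot=[[0,0,0],[0,0,0],[0,0,0],[0,0,0],[0,0,0],[0,0,0],[0,0,0],[0,0,0]], claw=[-1,-1,-1,-1,-1,-1,-1,-1])

```text
t: 60.1
position: [0.5784, -0.0486, 0.1372]
ee_rot: [2.221, 2.221, 0.001]
contact_force: [-0.0, -0.6, -1.6]
width: 0.554
grip_force: 30.0
```

step_arm(slide=[[0,0,0.005],[0,0,0.01],[0,0,0.01]], delta_rot=[[0,0,0],[0,0,0],[0,0,0]], claw=[-1,-1,-1])

```text
t: 60.4
position: [0.5781, -0.0487, 0.1356]
ee_rot: [2.221, 2.221, 0.0]
contact_force: [0.1, 0.1, -2.2]
width: 0.553
grip_force: 30.0
```

step_arm(slide=[[0,0,0.005],[0,0,0.008],[0,0,0.008]], delta_rot=[[0,0,0],[0,0,0],[0,0,0]], claw=[-1,-1,-1])

```text
t: 60.7
position: [0.5782, -0.0487, 0.1354]
ee_rot: [2.221, 2.221, 0.0]
contact_force: [-2.6, 0.4, 13.2]
width: 0.552
grip_force: 30.0
```

step_arm(slide=[[0,0,0],[0,0,0],[0,0,0],[0,0,0],[0,0,0],[0,0,0],[0,0,0],[0,0,-0.3],[0,0,-1],[0,0,-1],[0,0,-1]], delta_rot=[[0,0,0],[0,0,0],[0,0,0],[0,0,0],[0,0,0],[0,0,0],[0,0,0],[0,0,0],[0,0,0],[0,0,0],[0,0,0]], claw=[0.3,0.4,0.6,0.8,1,1,1,1,1,1,1])

```text
t: 61.8
position: [0.5794, -0.0489, 0.2379]
ee_rot: [2.218, 2.218, 0.005]
contact_force: [-0.2, 0.7, 0.3]
width: 0.997
grip_force: 0.0
```

step_arm(slide=[[0,0,-0.5],[0.5,-0.5,-0.8],[1,-1,-0.8],[1,-1,-0.8],[1,-1,-0.8],[1,-1,-0.8],[1,-1,-0.8]], delta_rot=[[0,0,0],[0,0,0],[0,0,0],[0,0,0],[0,0,0],[0,0,0],[0,0,0]], claw=[1,1,1,1,1,1,1])

```text
t: 62.5
position: [0.4786, 0.051, 0.3141]
ee_rot: [-2.221, -2.221, 0.0]
contact_force: [0.9, -0.6, -0.4]
width: 1.0
grip_force: 0.0
```

Run:
```python
from h import *
np.set_printoptions(precision=4,suppress=True)
o=get_obs();print(o['t'],o['position'],o['contact_force'])
t=cam('top');s=cam('side')
for n in ['top','side']:
  for l in ['spray_can','capacitor','heatsink','small_choke','large_choke']: print(n,l,[(np.round(d['location'],4),round(d['p'],2)) for d in mark_of(l,n)[:4]])
a=cv2.resize(t['pixels'][110:270,250:490],(400,267));b=cv2.resize(s['pixels'][120:387,200:600],(400,267))
cv2.imwrite('pics/end.png',np.hstack([a,b])[:,:,::-1])
```

```text
62.5 [0.4786 0.051  0.3141] [ 0.866  -0.6401 -0.4285]
top spray_can [(array([ 0.5689, -0.1624,  0.0055]), 0.81), (array([ 0.4759, -0.3819, -0.0039]), 0.29)]
top capacitor [(array([ 0.5875, -0.0485,  0.004 ]), 0.57)]
top heatsink [(array([ 0.4747, -0.3848,  0.0079]), 0.71), (array([ 0.5169, -0.0819,  0.0019]), 0.55), (array([ 0.5851, -0.0489,  0.006 ]), 0.46)]
top small_choke []
top large_choke [(array([ 0.4738, -0.3824,  0.0102]), 0.86), (array([ 0.3225, -0.3309,  0.0023]), 0.84), (array([ 0.7739,  0.0053, -0.    ]), 0.67), (array([ 0.6663, -0.3871, -0.0042]), 0.64)]
side spray_can [(array([ 0.5672, -0.1648,  0.0077]), 0.81)]
side capacitor [(array([ 0.5206, -0.0836,  0.0057]), 0.71)]
side heatsink [(array([ 0.5197, -0.0849,  0.0044]), 0.63)]
side small_choke [(array([0.5769, 0.1119, 0.0078]), 0.54)]
side large_choke [(array([ 0.3255, -0.3274,  0.0036]), 0.93), (array([ 0.664 , -0.3875, -0.0062]), 0.72), (array([ 0.4758, -0.3797,  0.0095]), 0.67), (array([ 0.7839, -0.0006,  0.0013]), 0.6)]
```

View pics/end.png

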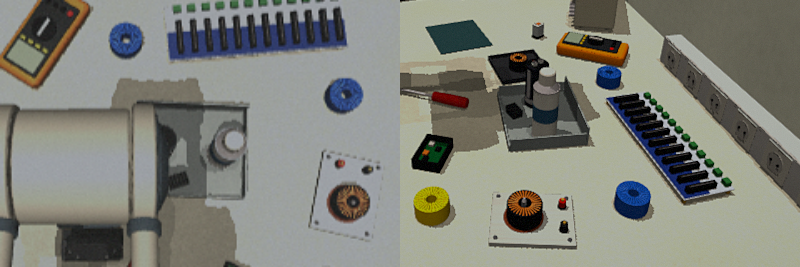

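The final views show the can and capacitor upright in the component tray and the large choke on the stud. The small choke is in the parts tray, the heatsink is in place, and the arm is clear. Handing in.

```bash
python3 -c "
from cell import *
print(sign_off())"
```

```text
the job is handed in; nothing more can be done
None
```

The choke change is finished and handed in after 62.5 s of robot time: the large choke is flat on the stud, the small choke is copper side up in the parts tray, the capacitor and can are upright back where they stood, and the heatsink is unmoved. `sign_off()` returned no verdict.

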